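Park, load and cover the acclimatising dishes

TASK

Set out the calibration weights to acclimatise: push each wide dish along the bench, never lifting or tipping it, until it stands inside one of the printed rings, one dish to a ring. Stand one of the steel weights upright in each dish and cover the dish with the lid of its own colour, sitting fully down all round. There may be two or three dishes; do not disturb the brown dropper bottle, the jar and the timer.

Things in the scene. Friction and masses are not known exactly. Their poses are not given: they have to be found in the camera images.
- dish_blue: wide round white open dish with a blue band round its outside and a blue floor inside; 92 mm outside diameter (too wide to grip), 50 mm high, wall 4 mm, floor 5 mm thick, 0.24 to 0.42 kg; slides flat on the bench; origin at the centre of its underside, z up. May be absent.
- dish_yellow: wide round white open dish with a yellow band round its outside and a yellow floor inside; 92 mm outside diameter (too wide to grip), 50 mm high, wall 4 mm, floor 5 mm thick, 0.24 to 0.42 kg; slides flat on the bench; origin at the centre of its underside, z up. May be absent.
- dish_red: wide round white open dish with a red band round its outside and a red floor inside; 92 mm outside diameter (too wide to grip), 50 mm high, wall 4 mm, floor 5 mm thick, 0.24 to 0.42 kg; slides flat on the bench; origin at the centre of its underside, z up. May be absent.
- lid_blue_knob (a point): blue lid of the blue dish: disc 94 mm across, 5 mm thick; below it a plug 78 mm across, 4 mm deep, that enters the dish's 84 mm mouth; on top an upright round knob, 20 mm across, 34 mm high. The point is on the knob's axis, 13 mm below its top and 21 mm above the disc, z up: 30 mm above the bench while the lid lies there plug down, 76 mm when fully down on a dish.
- lid_yellow_knob (a point): yellow lid of the yellow dish: disc 94 mm across, 5 mm thick; below it a plug 78 mm across, 4 mm deep, that enters the dish's 84 mm mouth; on top an upright round knob, 20 mm across, 34 mm high. The point is on the knob's axis, 13 mm below its top and 21 mm above the disc, z up: 30 mm above the bench while the lid lies there plug down, 76 mm when fully down on a dish.
- lid_red_knob (a point): red lid of the red dish: disc 94 mm across, 5 mm thick; below it a plug 78 mm across, 4 mm deep, that enters the dish's 84 mm mouth; on top an upright round knob, 20 mm across, 34 mm high. The point is on the knob's axis, 13 mm below its top and 21 mm above the disc, z up: 30 mm above the bench while the lid lies there plug down, 76 mm when fully down on a dish.
- weight_1_center (a point): grey steel knob weight, 24 mm in diameter, 37 mm high, 50 g (all three alike); this point is its centre, half-way up, 18.5 mm above its foot; z up
- ring_1: parking ring printed flat on the bench: black line ring of 120 mm inside diameter, grey inside, with a dot at its centre; nothing to climb over; origin at its centre on the bench
- weight_2_center (a point): grey steel knob weight, 24 mm in diameter, 37 mm high, 50 g (all three alike); this point is its centre, half-way up, 18.5 mm above its foot; z up
- ring_2: parking ring printed flat on the bench: black line ring of 120 mm inside diameter, grey inside, with a dot at its centre; nothing to climb over; origin at its centre on the bench
- weight_3_center (a point): grey steel knob weight, 24 mm in diameter, 37 mm high, 50 g (all three alike); this point is its centre, half-way up, 18.5 mm above its foot; z up
- ring_3: parking ring printed flat on the bench: black line ring of 120 mm inside diameter, grey inside, with a dot at its centre; nothing to climb over; origin at its centre on the bench
- dropper: bystander: small brown dropper bottle, 32 mm across, 72 mm high, behind the rings; origin under its centre
- jar: bystander: clear reagent jar with white cap, 50 mm across, 70 mm high, behind the rings; origin under its centre
- timer: bystander: white digital timer standing up, 33x68x56 mm, behind the rings at the right; origin under its centre
Things that resemble listed ones, but are neither listed nor needed, are in the scene too. Leave any green look-alike of the part that bears lid_yellow_knob alone.

How it is judged:
At the end, for the whole second after the job is handed in: Every dish that is present stands flat with its centre within 15 mm of a ring's centre (one dish to a ring), a weight stands upright on its floor, the lid of its own colour sits fully down on it (centred within 6 mm, not tilted by more than 0.05 rad), and the dishes are at rest ((horizontal distance between dish_blue and ring_1 below 0.015 m or horizontal distance between dish_blue and ring_2 below 0.015 m or horizontal distance between dish_blue and ring_3 below 0.015 m) and angle between each of dish_blue, dish_yellow, dish_red's own z axis and vertical below 0.05 rad and height (world z) of each of dish_blue, dish_yellow, dish_red below 0.004 m and ((horizontal distance between weight_1_center and dish_blue below 0.034 m and z of weight_1_center in the frame of dish_blue between 0.019 and 0.028 m and angle between weight_1_center's own z axis and vertical below 0.15 rad) or (horizontal distance between weight_2_center and dish_blue below 0.034 m and z of weight_2_center in the frame of dish_blue between 0.019 and 0.028 m and angle between weight_2_center's own z axis and vertical below 0.15 rad) or (horizontal distance between weight_3_center and dish_blue below 0.034 m and z of weight_3_center in the frame of dish_blue between 0.019 and 0.028 m and angle between weight_3_center's own z axis and vertical below 0.15 rad)) and horizontal distance between lid_blue_knob and dish_blue below 0.006 m and z of lid_blue_knob in the frame of dish_blue between 0.072 and 0.0785 m and angle between the z axis of lid_blue_knob and the z axis of dish_blue, either way round below 0.05 rad and linear speed of each of dish_blue, dish_yellow, dish_red below 0.02 m/s and (horizontal distance between dish_yellow and ring_1 below 0.015 m or horizontal distance between dish_yellow and ring_2 below 0.015 m or horizontal distance between dish_yellow and ring_3 below 0.015 m) and ((horizontal distance between weight_1_center and dish_yellow below 0.034 m and z of weight_1_center in the frame of dish_yellow between 0.019 and 0.028 m and angle between weight_1_center's own z axis and vertical below 0.15 rad) or (horizontal distance between weight_2_center and dish_yellow below 0.034 m and z of weight_2_center in the frame of dish_yellow between 0.019 and 0.028 m and angle between weight_2_center's own z axis and vertical below 0.15 rad) or (horizontal distance between weight_3_center and dish_yellow below 0.034 m and z of weight_3_center in the frame of dish_yellow between 0.019 and 0.028 m and angle between weight_3_center's own z axis and vertical below 0.15 rad)) and horizontal distance between lid_yellow_knob and dish_yellow below 0.006 m and z of lid_yellow_knob in the frame of dish_yellow between 0.072 and 0.0785 m and angle between the z axis of lid_yellow_knob and the z axis of dish_yellow, either way round below 0.05 rad and (horizontal distance between dish_red and ring_1 below 0.015 m or horizontal distance between dish_red and ring_2 below 0.015 m or horizontal distance between dish_red and ring_3 below 0.015 m) and ((horizontal distance between weight_1_center and dish_red below 0.034 m and z of weight_1_center in the frame of dish_red between 0.019 and 0.028 m and angle between weight_1_center's own z axis and vertical below 0.15 rad) or (horizontal distance between weight_2_center and dish_red below 0.034 m and z of weight_2_center in the frame of dish_red between 0.019 and 0.028 m and angle between weight_2_center's own z axis and vertical below 0.15 rad) or (horizontal distance between weight_3_center and dish_red below 0.034 m and z of weight_3_center in the frame of dish_red between 0.019 and 0.028 m and angle between weight_3_center's own z axis and vertical below 0.15 rad)) and horizontal distance between lid_red_knob and dish_red below 0.006 m and z of lid_red_knob in the frame of dish_red between 0.072 and 0.0785 m and angle between the z axis of lid_red_knob and the z axis of dish_red, either way round below 0.05 rad); the robot touches nothing.
It fails at once if a dish is lifted off the bench or tipped (height (world z) of any of dish_blue, dish_yellow, dish_red above 0.02 m or angle between any of dish_blue, dish_yellow, dish_red's own z axis and vertical above 0.3 rad).
It fails at once if the dropper bottle, the jar or the timer is disturbed (moved more than 30 mm) (distance of any of dropper, jar, timer from where it was at the start of the episode above 0.03 m).
Of dish_blue, dish_yellow, dish_red only 2 to 3 are there at a start; the rules pass over those that are not, and their reading is None.
At some moment in a run one of dish_blue, dish_yellow, dish_red may be knocked a few centimetres aside while the robot is not near it.
It also fails if it takes over 210 s, if anything falls off the work surface, if the arm or the gripper's body presses on something with over 40 N, if the wrist force passes 120 N, or if a joint passes its speed limit or range.

ROBOT

A 6-joint arm with a two-finger parallel gripper is mounted at the origin on a cart in front of the work surface, level with it; the furniture and walls round the work are solid. World frame = base frame: x ahead of the robot, y to its left, z up, the work surface at z = 0. Lengths are in m, angles in rad, forces in N, time in s.
With the tool pointing down it reaches from about 0.25 to 0.725 m from the base axis. Payload 4 kg.
Tool frame: the origin (TCP) lies midway between the tips of the shut fingers; the grasp point (between the pads) lies 19 mm behind it (ctrl.pinch_z is the distance from the TCP to the grasp point, in m); z points along the fingers, y is the line along which they close (so a half turn about z gives the same grasp; the last joint's range is limited). The gripper opens to 85 mm and grips with 20 to 120 N. Pads are 22 mm wide; open, the fingers measure 114 mm over their backs; the gripper's body (76 mm by 85 mm) begins 54 mm behind the grasp point. The pads swing forward as they close: fully open they stand 13 mm farther back than shut.
Start: joints at [-1.302, 0.241, 0.005, 1.335, 0, 1.571], TCP at [0.133, -0.482, 0.231] pointing down, gripper open.
Joint ranges: [-2.72, 2.72], [-1.05, 1.87], [-1.09, 1.28], [-1.99, 2.15], [-1.42, 1.44], [-3.14, 3.14]. Speed limits (rad/s): [2.79, 2.79, 3.14, 3.14, 3.14, 3.14].

INTERFACE

Orientations are given as a rotation vector (axis times angle).
In Python, from bench import ctrl gives the robot as it stands.
- The arm moves only by the tool arm_command, never from a script. Its arguments are lists of equal length, an entry for each row: "delta_rot": the turn, a rotation vector about the tool's x, y, z in degrees, a list of three; "dp": the shift along the tool's x, y, z in units of 50 mm (1.0 is 50 mm), a list of three; "fingers": the finger opening in mm, from 0 to 85.4. A call has 1 to 5 rows; each row shifts and turns the commanded pose from where the row before left it, along the tool's axes as they then stand; what a row does not reach is not made up. A row lasts 1/8 s, in which the tool goes at most 62.5 mm and 10.7 degrees, less where a joint would pass 70% of its speed; a pose out of reach is approached as far as the arm can. A call is refused whole if a number of a shift passes 1 or a number of a turn 10.7, either way. A call with a gripper value outside its range is refused whole. The fingers move at their own pace and stop on an object; "grip_force" is the grip in N (left out, the last holds). Time passes only in rows, so rows that do not move let the fingers close. It gives the time, the measured TCP pose, the force, the opening and the grip force at its end, in the units of the state.
- ctrl.read_state(): the state, without advancing time (a new reading comes with each control period).
- ctrl.grab_frame(name): name is "side" or "top" or "wrist"; returns (picture, depth): 480x640x3 uint8, red, green, blue; 480x640 float32, m along the optical axis (not along the pixel's ray), 0 where there is no reading.
- ctrl.camera_params(name): a dict with "mtx" (3x3 intrinsics, pixels), "rvec" (rotation vector, rad) and "tvec" (3), from world to camera coordinates, as OpenCV has them. Camera axes: x right, y down, z forward; pixel columns grow to the right and rows downward; lengths in m; the calibration is good to about 2 mm. The wrist camera is an equidistant fisheye: a pixel r from the principal point sees the ray r / f radians off the axis. A picture is of the moment at which its call begins: read the wrist's pose just before it. camera_params takes no time and is no camera call; for the wrist camera it gives the pose at the moment of the call.
- ctrl.sign_off(): hands the job in; it is judged then, once.
The state is a dict: "clock": time; "q": joint angles; "joint_velocities": joint speeds; "tau": joint torques, N m; "eef_pos": TCP position; "eef_rot": TCP orientation; "wrist_force": force on the tool from outside, world axes, zero at the start; "wrist_torque": the same for the moment, N m; "finger_gap": opening from 0.0 (shut) to 1.0 (fully open); "finger_force": force on a finger pad.
Only numpy, scipy, OpenCV 4.12 (cv2) and the standard library are available. Lean on these libraries where they do the work, as an engineer would, in place of code of your own. Each camera call takes 0.05 s, during which the arm holds its last target. There are 200 camera calls.

## Working session

There is one attempt and no reset: what is moved stays moved. The work goes in short steps, Python scripts to look and compute and a tool call to move; the robot and the scene stay as the last step left them, time stands still between calls to the robot, and variables do not carry over. Pictures are saved under pics/ and viewed, at most 17 in all, crops included, and the job is handed in when it is done.

Besides the shell and the picture viewer there is one more tool, called after "Call:" as name(argument=value, ...), one argument or row to a line, values as JSON. arm_command: Moves the arm, as the interface text tells. Its arguments: {"type":"object","properties":{"delta_rot":{"type":"array"},"dp":{"type":"array"},"fingers":{"type":"array"},"grip_force":{"type":"number"}},"required":["delta_rot","dp","fingers"]}

```bash
ls; mkdir -p pics; python3 - <<'E'
from bench import ctrl
import cv2,numpy as np
s=ctrl.read_state();print({k:np.round(v,3) for k,v in s.items()},ctrl.pinch_z)
for n in("top","side"):
    p,d=ctrl.grab_frame(n);np.savez('/tmp/'+n,p=p,d=d);cv2.imwrite(f'pics/{n}0.png',p[:,:,::-1])
    c=ctrl.camera_params(n);print(n,c)
E
```

```text
pics
{'clock': np.float64(0.0), 'q': array([-1.302,  0.241,  0.004,  1.335, -0.   ,  1.571]), 'joint_velocities': array([-0.001, -0.   , -0.   , -0.002,  0.001, -0.   ]), 'tau': array([-2.0000e-03, -3.7232e+01,  2.5241e+01,  1.7000e-02, -0.0000e+00,
        0.0000e+00]), 'eef_pos': array([ 0.133, -0.481,  0.23 ]), 'eef_rot': array([-3.111, -0.421,  0.   ]), 'wrist_force': array([0.85 , 0.455, 0.356]), 'wrist_torque': array([0.017, 0.013, 0.028]), 'finger_force': np.float64(0.0), 'finger_gap': np.float64(1.004)} 0.0187
top {'mtx': array([[478.52470053,   0.        , 327.81172119],
       [  0.        , 478.52470053, 233.61068517],
       [  0.        ,   0.        ,   1.        ]]), 'rvec': array([ 2.17570998, -2.19614183,  0.08495217]), 'tvec': array([0.01803717, 0.55692036, 1.29288854])}
side {'mtx': array([[518.11167661,   0.        , 319.67136086],
       [  0.        , 518.11167661, 245.17557588],
       [  0.        ,   0.        ,   1.        ]]), 'rvec': array([ 2.26775977, -0.41096763,  0.20989045]), 'tvec': array([-0.50414651,  0.16394993,  0.99198484])}
```

View pics/top0.png

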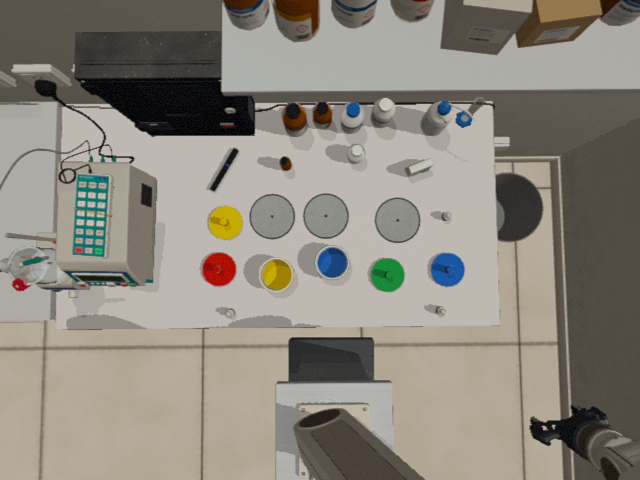

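View pics/side0.png

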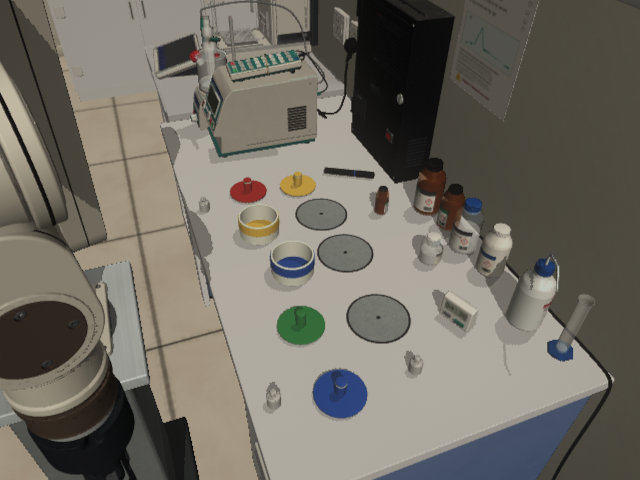

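```bash
cat >h.py <<'E'
from bench import ctrl
import cv2,numpy as np
def cast(n,px,z):
    c=ctrl.camera_params(n);R=cv2.Rodrigues(c["rvec"])[0]
    u=cv2.undistortPoints(np.float64(px).reshape(-1,1,2),c["mtx"],None)[:,0]
    r=np.c_[u,np.ones(len(u))]@R; o=-R.T@c["tvec"]
    return o+r*((z-o[2])/r[:,2])[:,None]
HUE=dict(red=(-6,8),yellow=(20,34),blue=(104,125),green=(45,80))
def blobs(p,col,amin=60,smin=120):
    h=cv2.cvtColor(p,cv2.COLOR_RGB2HSV).astype(int);H=h[...,0];H=np.where(H>170,H-180,H)
    a,b=HUE[col];m=((H>=a)&(H<=b)&(h[...,1]>smin)&(h[...,2]>60)).astype(np.uint8)
    return [c for c in cv2.findContours(m,0,2)[0] if cv2.contourArea(c)>amin]
def where():
    s=ctrl.read_state();R=cv2.Rodrigues(s["eef_rot"])[0]
    return s["eef_pos"],R,np.degrees(np.arctan2(R[1,0],R[0,0])),s
E
python3 - <<'E'
from h import *
p=np.load('/tmp/top.npz')['p']
for col in HUE:
    for c in blobs(p,col):
        (u,v),(a,b),_=cv2.fitEllipse(c)
        if v<190 or v>320 or u<170 or u>500:continue
        print(col,np.round((u,v,a,b),1),'lid z.007',cast("top",[(u,v)],.009)[0].round(4),'floor',cast("top",[(u,v)],.005)[0].round(4))
g=cv2.cvtColor(p,cv2.COLOR_RGB2GRAY);h=cv2.cvtColor(p,cv2.COLOR_RGB2HSV)
for u,v in((272,216),(326,216),(398,220)):
    m=np.zeros_like(g);cv2.circle(m,(u,v),27,255,-1)
    w=((g<185)&(m>0)).astype(np.uint8);c=max(cv2.findContours(w,0,2)[0],key=cv2.contourArea);e=cv2.fitEllipse(c)
    print('ring',np.round(e[0],1),np.round(e[1],1),cast("top",[e[0]],0)[0].round(4))
cr=[cv2.resize(p[v-22:v+22,u-22:u+22],(260,260),interpolation=2) for u,v in((230,313),(440,311),(447,216),(225,222),(388,275),(447,269))]
cv2.imwrite('pics/c1.png',np.vstack([np.hstack(cr[:3]),np.hstack(cr[3:])])[:,:,::-1])
E
```

```text
red [218.6 268.9  32.5  32.9] lid z.007 [0.4633 0.3141 0.009 ] floor [0.4633 0.315  0.005 ]
yellow [276.6 274.4  27.5  28.8] lid z.007 [0.4468 0.1546 0.009 ] floor [0.4468 0.155  0.005 ]
yellow [225.3 222.3  32.6  32.8] lid z.007 [0.592  0.2966 0.009 ] floor [0.5924 0.2975 0.005 ]
blue [447.2 269.2  32.1  32.5] lid z.007 [ 0.4565 -0.3153  0.009 ] floor [ 0.4565 -0.3164  0.005 ]
blue [331.7 262.4  27.6  28.1] lid z.007 [0.4783 0.0027 0.009 ] floor [0.4784 0.0027 0.005 ]
green [387.2 274.6  31.8  32.3] lid z.007 [ 0.4433 -0.1497  0.009 ] floor [ 0.4433 -0.1502  0.005 ]
ring [271.8 216.1] [46.3 48.9] [0.609  0.1688 0.    ]
ring [325.8 215.4] [46.5 47.8] [0.6096 0.018  0.    ]
ring [397.2 220. ] [46.4 47. ] [ 0.595  -0.1816  0.    ]
```

View pics/c1.png

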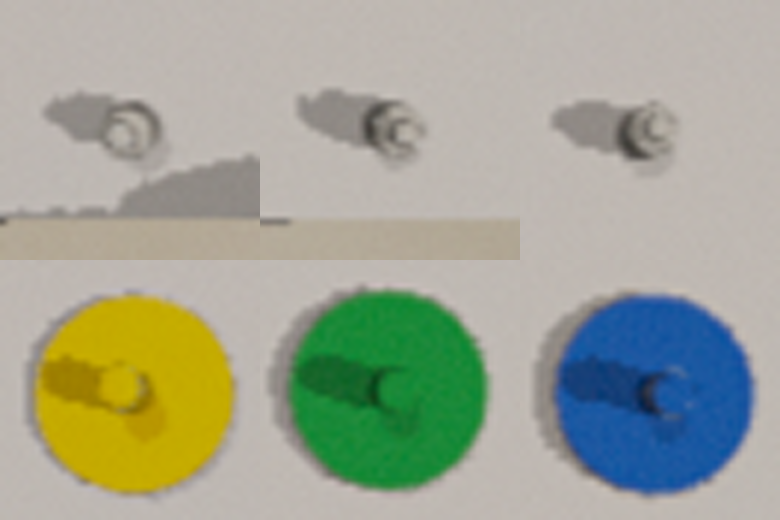

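Two dishes present: yellow (277,275) and blue (332,262). Lids are yellow (225,222), blue (447,269); red (219,269) has no dish, and the green one at (388,275) is the look-alike, left alone, as the crop confirms. Upright weights at (230,313), (440,311), (447,216).

```bash
cat >>h.py <<'E'
def cloud(n,d):
    c=ctrl.camera_params(n);R=cv2.Rodrigues(c["rvec"])[0];v,u=np.nonzero(d>0)
    K=c["mtx"];z=d[v,u];q=np.c_[(u-K[0,2])/K[0,0]*z,(v-K[1,2])/K[1,1]*z,z]
    return (q-c["tvec"])@R
def rim(P,x,y,r=.06):
    k=(np.hypot(P[:,0]-x,P[:,1]-y)<r)&(P[:,2]>.043)&(P[:,2]<.06)
    return cv2.minEnclosingCircle(np.float32(P[k,:2]))if k.sum()>5 else None
E
python3 - <<'E'
from h import *
T=np.load('/tmp/top.npz');P=cloud("top",T['d'])
print(rim(P,.447,.155),rim(P,.478,.003))
W=cast("top",[(230.3,312.7),(440.4,310.7),(446.9,216)],.02);print(W.round(4))
for w in W:
    k=(np.hypot(*(P[:,:2]-w[:2]).T)<.025)&(P[:,2]>.012);print(k.sum(),P[k].mean(0).round(4),P[k,2].max())
E
```

```text
((0.4476679265499115, 0.15420062839984894), 0.04729679971933365) ((0.47863197326660156, 0.0037126773968338966), 0.04721434414386749)
[[ 0.3446  0.2792  0.02  ]
 [ 0.3444 -0.2909  0.02  ]
 [ 0.6027 -0.3158  0.02  ]]
69 [0.3451 0.281  0.0273] 0.04285447291189137
70 [ 0.3461 -0.2892  0.0262] 0.04221098624542038
69 [ 0.6029 -0.3125  0.0262] 0.04267937494224961
```

Call:
arm_command(
  delta_rot=[
    [0, 0, 7.7],
    [0, 0, 7.7],
    [0, 0, 0],
  ],
  dp=[
    [0, 0, 0],
    [0, 0, 0],
    [0, 0, 0],
  ],
  fingers=[30, 30, 30],
  grip_force=20,
)

```text
clock: 0.48
eef_pos: [0.1327, -0.4817, 0.2308]
eef_rot: [-3.141, -0.003, 0.0]
wrist_force: [-0.9, -0.1, 0.5]
finger_gap: 0.376
finger_force: 0.0
```

Call:
arm_command(
  delta_rot=[
    [0, 0, 0],
    [0, 0, 0],
    [0, 0, 0],
    [0, 0, 0],
    [0, 0, 0],
  ],
  dp=[
    [0.69, -0.97, 0.1],
    [0.69, -0.97, 0.1],
    [0.69, -0.97, 0.1],
    [0.69, -0.97, 0.1],
    [0.69, -0.97, 0.1],
  ],
  fingers=[30, 30, 30, 30, 30],
)

```text
clock: 1.1
eef_pos: [0.3061, -0.238, 0.2062]
eef_rot: [3.141, 0.003, 0.001]
wrist_force: [0.7, -0.5, -0.4]
finger_gap: 0.35
finger_force: 0.0
```

Call:
arm_command(
  delta_rot=[
    [0, 0, 0],
    [0, 0, 0],
    [0, 0, 0],
    [0, 0, 0],
    [0, 0, 0],
  ],
  dp=[
    [0.69, -0.97, 0.2],
    [0.69, -0.97, 0.2],
    [0.69, -0.97, 0.2],
    [0.69, -0.97, 0.2],
    [0.69, -0.97, 0.2],
  ],
  fingers=[30, 30, 30, 30, 30],
)

```text
clock: 1.72
eef_pos: [0.4787, 0.003, 0.156]
eef_rot: [-3.14, -0.009, -0.001]
wrist_force: [1.4, -0.8, -0.0]
finger_gap: 0.352
finger_force: 0.0
```

Call:
arm_command(
  delta_rot=[
    [0, 0, 0],
  ],
  dp=[
    [0, 0, 0],
  ],
  fingers=[30],
)

```text
clock: 1.85
eef_pos: [0.479, 0.0042, 0.155]
eef_rot: [-3.14, -0.017, 0.002]
wrist_force: [-1.0, -0.3, -0.8]
finger_gap: 0.352
finger_force: 0.0
```

```bash
python3 - <<'E'
from h import *
c=ctrl.camera_params("wrist");p,d=ctrl.grab_frame("wrist");cv2.imwrite('pics/w1.png',p[:,:,::-1]);print(c,where()[:1],where()[2])
E
```

```text
{'mtx': array([[371.64829954,   0.        , 313.39429264],
       [  0.        , 371.64829954, 241.8264399 ],
       [  0.        ,   0.        ,   1.        ]]), 'rvec': array([-2.08722167,  2.06271736,  0.28716462]), 'tvec': array([-3.86627481e-04,  4.45922657e-01,  4.34107869e-01])} (array([0.4777639 , 0.00258631, 0.15535804]),) 0.4426424099114959
```

View pics/w1.png

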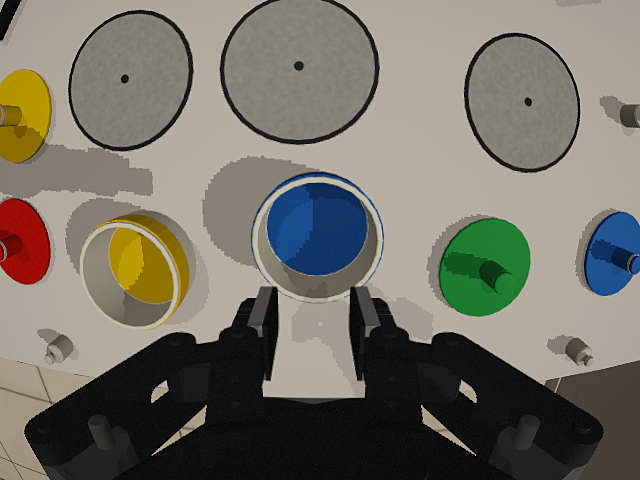

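The wrist view shows the blue dish straight ahead at (317,237), green lid (485,265), the rings' dots at (124,79), (298,66), (528,102). The shut-down path into the blue dish is clear.

Call:
arm_command(
  delta_rot=[
    [0, 0, 0],
    [0, 0, 0],
    [0, 0, 0],
    [0, 0, 0],
  ],
  dp=[
    [0, 0, 0.8],
    [0, 0, 0.8],
    [0, 0, 0.6],
    [0, 0, 0.45],
  ],
  fingers=[30, 30, 30, 30],
)

```text
clock: 2.4
eef_pos: [0.4762, -0.0002, 0.0228]
eef_rot: [-3.141, -0.002, 0.003]
wrist_force: [-0.3, 0.5, 0.6]
finger_gap: 0.349
finger_force: 0.0
```

Call:
arm_command(
  delta_rot=[
    [0, 0, 0],
    [0, 0, 0],
    [0, 0, 0],
    [0, 0, 0],
  ],
  dp=[
    [0, 0, 0],
    [0, 0, 0],
    [0, 0, 0],
    [0, 0, 0],
  ],
  fingers=[36, 42, 48, 48],
)

```text
clock: 2.9
eef_pos: [0.4785, 0.0013, 0.0248]
eef_rot: [-3.14, -0.004, -0.003]
wrist_force: [0.6, -0.5, 0.3]
finger_gap: 0.56
finger_force: 0.0
```

Call:
arm_command(
  delta_rot=[
    [0, 0, 0],
    [0, 0, 0],
    [0, 0, 0],
    [0, 0, 0],
    [0, 0, 0],
  ],
  dp=[
    [0.2, -0.03, 0],
    [0.3, -0.03, 0],
    [0.3, -0.03, 0],
    [0.3, -0.03, 0],
    [0.3, -0.03, 0],
  ],
  fingers=[50, 50, 50, 50, 50],
)

```text
clock: 3.52
eef_pos: [0.5475, 0.0055, 0.0239]
eef_rot: [-3.137, -0.013, 0.003]
wrist_force: [-3.7, -0.7, 3.2]
finger_gap: 0.585
finger_force: 3.4
```

Call:
arm_command(
  delta_rot=[
    [0, 0, 0],
    [0, 0, 0],
    [0, 0, 0],
    [0, 0, 0],
    [0, 0, 0],
  ],
  dp=[
    [0.3, -0.03, 0],
    [0.3, -0.03, 0],
    [0.3, -0.03, 0],
    [0.3, -0.03, 0],
    [0.1, -0.03, 0],
  ],
  fingers=[50, 50, 50, 50, 50],
)

```text
clock: 4.15
eef_pos: [0.6133, 0.0101, 0.0239]
eef_rot: [-3.135, -0.022, 0.001]
wrist_force: [-3.6, -0.8, 4.1]
finger_gap: 0.584
finger_force: 3.9
```

```bash
cat >>h.py <<'E'
def fcast(c,px,z):
    K=c["mtx"];q=(np.float64(px)-K[:2,2])/K[0,0];r=np.linalg.norm(q,axis=1)
    ray=np.c_[q*(np.sin(r)/r)[:,None],np.cos(r)];R=cv2.Rodrigues(c["rvec"])[0]
    w=ray@R;o=-R.T@c["tvec"];return o+w*((z-o[2])/w[:,2])[:,None]
def look(n="top"):
    p,d=ctrl.grab_frame(n);return p,d,cloud(n,d)
E
python3 - <<'E'
from h import *
p,d,P=look();cv2.imwrite('pics/t2.png',p[:,:,::-1]);print(where()[0],rim(P,.605,.018),rim(P,.447,.155))
np.savez('/tmp/t2',p=p,d=d)
cv2.imwrite('pics/t2c.png',cv2.resize(p[180:330,200:480],(784,420))[:,:,::-1])
E
```

```text
[0.61350627 0.01022094 0.02385957] None ((0.44729316234588623, 0.15409019589424133), 0.047308146953582764)
```

View pics/t2c.png

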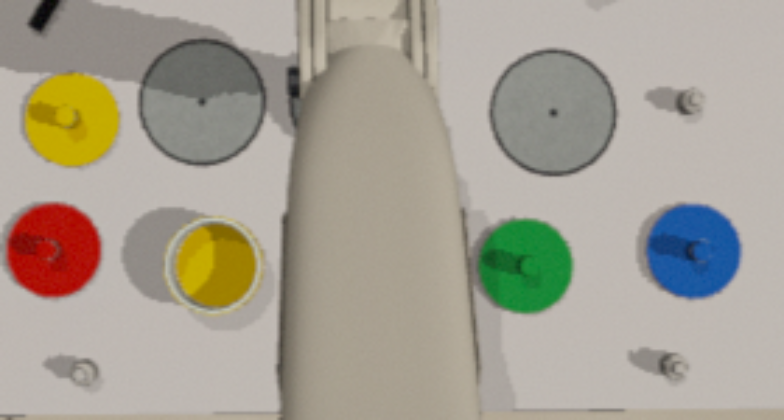

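The dish is hidden by the arm; I'll nudge it 6 mm left, withdraw and move over the yellow dish.

Call:
arm_command(
  delta_rot=[
    [0, 0, 0],
    [0, 0, 0],
    [0, 0, 0],
    [0, 0, 0],
    [0, 0, 0],
  ],
  dp=[
    [0, -0.14, 0],
    [0, 0, 0],
    [0, 0, 0],
    [0, 0, 0],
    [0, 0, -0.5],
  ],
  fingers=[50, 50, 30, 30, 30],
)

```text
clock: 4.82
eef_pos: [0.6104, 0.014, 0.0469]
eef_rot: [-3.132, -0.03, 0.009]
wrist_force: [0.7, 0.9, 0.2]
finger_gap: 0.351
finger_force: 0.0
```

Call:
arm_command(
  delta_rot=[
    [0, 0, 0],
    [0, 0, 0],
    [0, 0, 0],
    [0, 0, 0],
    [0, 0, 0],
  ],
  dp=[
    [0, 0, -0.9],
    [-0.2, -0.5, -0.3],
    [-1, -0.8, 0],
    [-1, -0.8, 0],
    [-1, -0.7, 0],
  ],
  fingers=[30, 30, 30, 30, 30],
)

```text
clock: 5.45
eef_pos: [0.4506, 0.0744, 0.1123]
eef_rot: [-3.071, -0.186, 0.009]
wrist_force: [-0.5, 0.3, 0.6]
finger_gap: 0.35
finger_force: 0.0
```

Call:
arm_command(
  delta_rot=[
    [0, 0, 0],
  ],
  dp=[
    [0, 0, 0],
  ],
  fingers=[30],
)

```text
clock: 5.58
eef_pos: [0.4469, 0.0739, 0.1116]
eef_rot: [-3.072, -0.186, 0.017]
wrist_force: [1.7, 0.3, 0.5]
finger_gap: 0.353
finger_force: 0.0
```

```bash
python3 - <<'E'
from h import *
p,d,P=look();print(where()[0],where()[2],rim(P,.61,.018),rim(P,.447,.155))
E
```

```text
[0.45059797 0.07387604 0.11251397] 6.907503940627417 ((0.6052080988883972, 0.015666471794247627), 0.047576241195201874) ((0.44813746213912964, 0.160149946808815), 0.04570179432630539)
```

Call:
arm_command(
  delta_rot=[
    [0, 0, 7.0],
    [0, 0, 0],
    [0, 0, 0],
    [0, 0, 0],
    [0, 0, 0],
  ],
  dp=[
    [0, 0, 0],
    [0, -0.5, 0],
    [0, -0.6, 0],
    [0, -0.5, 0],
    [0, 0, 0],
  ],
  fingers=[30, 30, 30, 30, 30],
)

```text
clock: 6.25
eef_pos: [0.4533, 0.0805, 0.1213]
eef_rot: [-3.015, -0.143, 0.022]
wrist_force: [-0.6, -0.6, 0.1]
finger_gap: 0.349
finger_force: 0.0
```

```bash
python3 - <<'E'
from h import *
w=where();print(w[0],w[2],w[3]['q'].round(3));
p,d,P=look();print(rim(P,.447,.155))
E
```

```text
[0.45331236 0.08047249 0.12126472] 5.461275483949146 [ 0.094  0.251 -0.289  1.039  0.124  3.141]
((0.44732773303985596, 0.1544554978609085), 0.04707366228103638)
```

q6 hit its limit; yaw 90° keeps the last joint mid-range.

```bash
cat >>h.py <<'E'
def plan(x,y,z,n,yaw=90):
    p,R,_,s=where();a=np.radians(yaw)
    Rt=np.array([[np.cos(a),np.sin(a),0],[np.sin(a),-np.cos(a),0],[0,0,-1]])
    rv=np.degrees(cv2.Rodrigues(R.T@Rt)[0].ravel())
    print('at',p.round(4),'rot/row',(rv/n).round(2),'dp in final frame/row',((Rt.T@(np.array([x,y,z])-p))/.05/n).round(3))
E
python3 -c "
from h import *
plan(.4475,.1545,.13,9)"
```

```text
at [0.4531 0.08   0.1211] rot/row [-0.68 -0.53 -9.39] dp in final frame/row [ 0.166 -0.012 -0.02 ]
```

Call:
arm_command(
  delta_rot=[
    [-0.68, -0.53, -9.39],
    [-0.68, -0.53, -9.39],
    [-0.68, -0.53, -9.39],
    [-0.68, -0.53, -9.39],
    [-0.68, -0.53, -9.39],
  ],
  dp=[
    [0, 0, 0],
    [0, 0, 0],
    [0, 0, 0],
    [0, 0, 0],
    [0, 0, 0],
  ],
  fingers=[30, 30, 30, 30, 30],
)

```text
clock: 6.92
eef_pos: [0.453, 0.0792, 0.1209]
eef_rot: [-2.763, -1.367, 0.011]
wrist_force: [-0.2, 0.1, -0.5]
finger_gap: 0.352
finger_force: 0.0
```

Call:
arm_command(
  delta_rot=[
    [-0.68, -0.53, -9.39],
    [-0.68, -0.53, -9.39],
    [-0.68, -0.53, -9.39],
    [-0.68, -0.53, -9.39],
    [0, 0, 0],
  ],
  dp=[
    [0, 0, 0],
    [0, 0, 0],
    [0, 0, 0],
    [0, 0, 0],
    [0, 0, 0],
  ],
  fingers=[30, 30, 30, 30, 30],
)

```text
clock: 7.55
eef_pos: [0.4528, 0.0794, 0.121]
eef_rot: [-2.225, -2.218, -0.0]
wrist_force: [-0.6, -0.8, -0.3]
finger_gap: 0.355
finger_force: 0.0
```

Call:
arm_command(
  delta_rot=[
    [0, 0, 0],
    [0, 0, 0],
    [0, 0, 0],
    [0, 0, 0],
  ],
  dp=[
    [0.4, 0, 0],
    [0.5, 0, 0],
    [0.5, 0, 0],
    [0, 0, 0],
  ],
  fingers=[30, 30, 30, 30],
)

```text
clock: 8.05
eef_pos: [0.4533, 0.1503, 0.1211]
eef_rot: [-2.223, -2.219, -0.001]
wrist_force: [-0.1, -0.6, -0.1]
finger_gap: 0.349
finger_force: 0.0
```

```bash
python3 -c "
from h import *
plan(.4475,.1545,.13,1);p,d,P=look();print(rim(P,.447,.155),rim(P,.61,.018))"
```

```text
at [0.4533 0.1503 0.1211] rot/row [ 0.02 -0.03 -0.1 ] dp in final frame/row [ 0.083 -0.116 -0.179]
((0.44954997301101685, 0.1429334282875061), 0.045035649091005325) ((0.6052764654159546, 0.01532905176281929), 0.04704301804304123)
```

Call:
arm_command(
  delta_rot=[
    [0, 0, 0],
    [0, 0, 0],
    [0, 0, 0],
    [0, 0, 0],
    [0, 0, 0],
  ],
  dp=[
    [0.08, -0.12, 0.3],
    [0, 0, 0.6],
    [0, 0, 0.6],
    [0, 0, 0.44],
    [0, 0, 0],
  ],
  fingers=[30, 30, 30, 30, 40],
)

```text
clock: 8.72
eef_pos: [0.4454, 0.1517, 0.0226]
eef_rot: [-2.225, -2.216, 0.006]
wrist_force: [-0.3, -0.1, -0.4]
finger_gap: 0.463
finger_force: 0.0
```

Call:
arm_command(
  delta_rot=[
    [0, 0, 0],
    [0, 0, 0],
    [0, 0, 0],
    [0, 0, 0],
    [0, 0, 0],
  ],
  dp=[
    [0, 0, 0],
    [0, 0, 0],
    [0.03, 0.2, 0],
    [0.03, 0.3, 0],
    [0.03, 0.3, 0],
  ],
  fingers=[50, 50, 50, 50, 50],
)

```text
clock: 9.35
eef_pos: [0.4881, 0.1579, 0.0246]
eef_rot: [-2.223, -2.22, -0.002]
wrist_force: [-2.1, -0.7, 2.2]
finger_gap: 0.584
finger_force: 1.0
```

Call:
arm_command(
  delta_rot=[
    [0, 0, 0],
    [0, 0, 0],
    [0, 0, 0],
    [0, 0, 0],
    [0, 0, 0],
  ],
  dp=[
    [0.03, 0.3, 0],
    [0.03, 0.3, 0],
    [0.03, 0.3, 0],
    [0.03, 0.3, 0],
    [0.03, 0.3, 0],
  ],
  fingers=[50, 50, 50, 50, 50],
)

```text
clock: 9.98
eef_pos: [0.563, 0.1653, 0.0246]
eef_rot: [-2.223, -2.219, -0.001]
wrist_force: [-1.6, -1.0, 1.8]
finger_gap: 0.583
finger_force: 1.3
```

Call:
arm_command(
  delta_rot=[
    [0, 0, 0],
    [0, 0, 0],
    [0, 0, 0],
    [0, 0, 0],
  ],
  dp=[
    [0.03, 0.3, 0],
    [0.03, 0.3, 0],
    [0.03, 0.3, 0],
    [0, 0, 0],
  ],
  fingers=[50, 50, 50, 50],
)

```text
clock: 10.48
eef_pos: [0.6092, 0.1698, 0.0246]
eef_rot: [2.223, 2.218, 0.004]
wrist_force: [-0.1, -0.3, -0.4]
finger_gap: 0.589
finger_force: 0.0
```

```bash
python3 -c "
from h import *
plan(.61,.169,.024,1);p,d,P=look();print(rim(P,.609,.17))"
```

```text
at [0.6092 0.1698 0.0246] rot/row [ 0.16 -0.06 -0.12] dp in final frame/row [-0.015  0.016  0.011]
((0.6131668090820312, 0.1478550136089325), 0.039553094655275345)
```

Call:
arm_command(
  delta_rot=[
    [0, 0, 0],
    [0, 0, 0],
    [0, 0, 0],
    [0, 0, 0],
    [0, 0, 0],
  ],
  dp=[
    [0, 0.06, 0],
    [0, 0, 0],
    [0, 0, 0],
    [0, 0, -0.5],
    [0, 0, -0.8],
  ],
  fingers=[50, 30, 30, 30, 30],
)

```text
clock: 11.15
eef_pos: [0.6085, 0.169, 0.0879]
eef_rot: [-2.222, -2.218, 0.006]
wrist_force: [1.1, -0.4, 0.6]
finger_gap: 0.352
finger_force: 0.0
```

Call:
arm_command(
  delta_rot=[
    [0, 0, 0],
    [0, 0, 0],
    [0, 0, 0],
    [0, 0, 0],
    [0, 0, 0],
  ],
  dp=[
    [0, 0, -0.8],
    [0.3, -0.8, 0],
    [0.37, -0.8, 0],
    [0.37, -0.8, 0],
    [0.37, -0.8, 0],
  ],
  fingers=[30, 50, 50, 50, 50],
)

```text
clock: 11.78
eef_pos: [0.4489, 0.2406, 0.1293]
eef_rot: [-2.224, -2.219, -0.001]
wrist_force: [0.5, 0.6, 0.6]
finger_gap: 0.579
finger_force: 0.0
```

Call:
arm_command(
  delta_rot=[
    [0, 0, 0],
    [0, 0, 0],
    [0, 0, 0],
    [0, 0, 0],
  ],
  dp=[
    [0.37, -0.8, 0],
    [0.37, -0.8, 0],
    [0, -0.5, 0],
    [0, 0, 0],
  ],
  fingers=[50, 50, 50, 50],
)

```text
clock: 12.28
eef_pos: [0.3437, 0.2773, 0.1293]
eef_rot: [-2.221, -2.222, 0.0]
wrist_force: [0.1, 0.4, 0.3]
finger_gap: 0.582
finger_force: 0.0
```

```bash
python3 - <<'E'
from h import *
plan(.345,.28,.08,1)
p,d,P=look();print(rim(P,.609,.17),rim(P,.609,.018))
c=ctrl.camera_params("wrist");p,d=ctrl.grab_frame("wrist");cv2.imwrite('pics/w2.png',p[:,:,::-1])
w=where();print(np.round(w[0],4),w[2])
E
```

```text
at [0.3437 0.2773 0.1293] rot/row [-0.01 -0.    0.04] dp in final frame/row [0.055 0.026 0.986]
((0.6099737882614136, 0.17135527729988098), 0.04770796000957489) ((0.6055611371994019, 0.015703611075878143), 0.047467976808547974)
[0.346  0.2776 0.1295] 89.91433479316152
```

View pics/w2.png

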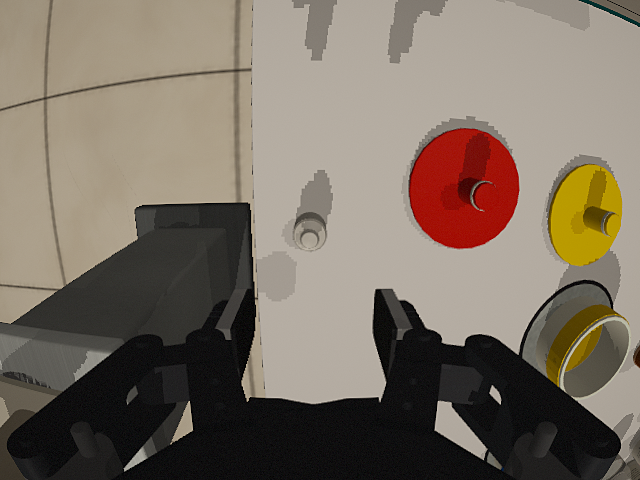

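Wrist view: weight top at (309,240), body around (311,231), inside the jaws' line; dishes are both well within their rings.

```bash
python3 - <<'E'
from h import *
c=ctrl.camera_params("wrist")
print(fcast(c,[(309,240)],.037),fcast(c,[(311,228)],.0185)); plan(.345,.28,.02,1)
E
```

```text
[[0.34258421 0.28214547 0.037     ]] [[0.34380187 0.28581508 0.0185    ]]
at [0.346  0.2776 0.1295] rot/row [ 0.09 -0.07 -0.09] dp in final frame/row [ 0.047 -0.02   2.191]
```

Call:
arm_command(
  delta_rot=[
    [0, 0, 0],
    [0, 0, 0],
    [0, 0, 0],
    [0, 0, 0],
    [0, 0, 0],
  ],
  dp=[
    [0.09, -0.03, 0.4],
    [0, 0, 0.7],
    [0, 0, 0.7],
    [0, 0, 0.5],
    [0, 0, 0.19],
  ],
  fingers=[50, 50, 50, 50, 50],
)

```text
clock: 13.0
eef_pos: [0.3442, 0.2811, 0.0032]
eef_rot: [-2.225, -2.218, 0.003]
wrist_force: [-0.1, -0.7, -0.4]
finger_gap: 0.586
finger_force: 0.0
```

Call:
arm_command(
  delta_rot=[
    [0, 0, 0],
    [0, 0, 0],
    [0, 0, 0],
    [0, 0, 0],
    [0, 0, 0],
  ],
  dp=[
    [0, 0, 0],
    [0, 0, 0],
    [0, 0, 0],
    [0, 0, 0],
    [0, 0, 0],
  ],
  fingers=[40, 30, 20, 20, 20],
  grip_force=30,
)

```text
clock: 13.62
eef_pos: [0.345, 0.2826, 0.0057]
eef_rot: [2.223, 2.219, 0.005]
wrist_force: [-0.2, -0.3, 5.7]
finger_gap: 0.27
finger_force: 29.6
```

Call:
arm_command(
  delta_rot=[
    [0, 0, 0],
    [0, 0, 0],
    [0, 0, 0],
    [0, 0, 0],
    [0, 0, 0],
  ],
  dp=[
    [0, 0, -0.3],
    [0, 0, -0.8],
    [0, 0, -0.8],
    [0, 0, -0.8],
    [0, 0.3, 0],
  ],
  fingers=[20, 20, 20, 20, 20],
)

```text
clock: 14.25
eef_pos: [0.3603, 0.2833, 0.1429]
eef_rot: [2.222, 2.221, 0.011]
wrist_force: [0.1, -0.6, -0.3]
finger_gap: 0.27
finger_force: 29.5
```

Call:
arm_command(
  delta_rot=[
    [0, 0, 0],
    [0, 0, 0],
    [0, 0, 0],
    [0, 0, 0],
    [0, 0, 0],
  ],
  dp=[
    [-0.37, 0.8, 0],
    [-0.37, 0.8, 0],
    [-0.37, 0.8, 0],
    [-0.37, 0.8, 0],
    [-0.37, 0.8, 0],
  ],
  fingers=[20, 20, 20, 20, 20],
)

```text
clock: 14.88
eef_pos: [0.5595, 0.1878, 0.1378]
eef_rot: [-2.223, -2.218, 0.003]
wrist_force: [-0.5, 1.0, -0.5]
finger_gap: 0.274
finger_force: 29.6
```

Call:
arm_command(
  delta_rot=[
    [0, 0, 0],
    [0, 0, 0],
    [0, 0, 0],
  ],
  dp=[
    [-0.37, 0.6, 0],
    [0, 0.4, 0],
    [0, 0, 0],
  ],
  fingers=[20, 20, 20],
)

```text
clock: 15.25
eef_pos: [0.6092, 0.1694, 0.1373]
eef_rot: [-2.224, -2.217, 0.003]
wrist_force: [-0.7, -0.2, -0.5]
finger_gap: 0.275
finger_force: 29.6
```

```bash
python3 - <<'E'
from h import *
plan(.61,.171,.02,1);print(where()[3]['finger_gap'])
c=ctrl.camera_params("wrist");p,d=ctrl.grab_frame("wrist");cv2.imwrite('pics/w3.png',p[:,:,::-1])
p,d,P=look();print(rim(P,.609,.17),rim(P,.609,.018))
E
```

```text
at [0.6092 0.1694 0.1373] rot/row [-0.13  0.01 -0.19] dp in final frame/row [0.032 0.015 2.346]
0.27464261013939845
((0.6124759316444397, 0.1550295352935791), 0.043952327221632004) ((0.6053383350372314, 0.015429436229169369), 0.04740353673696518)
```

View pics/w3.png

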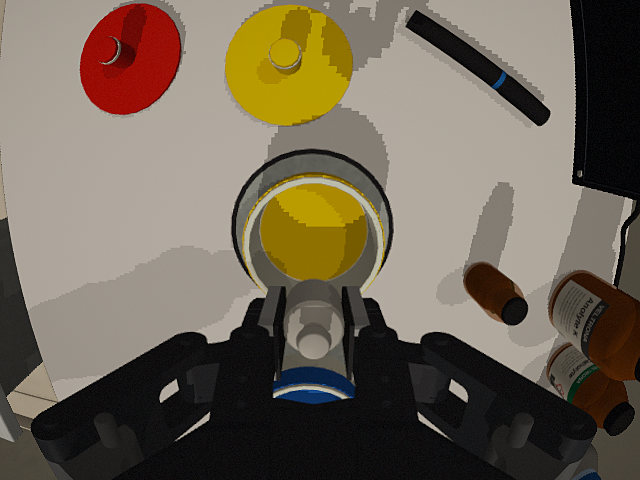

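Weight upright in the jaws at (314,320), yellow dish at (315,235) beyond it in its ring. Lowering.

Call:
arm_command(
  delta_rot=[
    [0, 0, 0],
    [0, 0, 0],
    [0, 0, 0],
    [0, 0, 0],
    [0, 0, 0],
  ],
  dp=[
    [0.03, 0.02, 0.4],
    [0, 0, 0.7],
    [0, 0, 0.7],
    [0, 0, 0.5],
    [0, 0, 0.18],
  ],
  fingers=[20, 20, 20, 20, 20],
)

```text
clock: 15.98
eef_pos: [0.6071, 0.1719, 0.0136]
eef_rot: [-2.22, -2.219, 0.006]
wrist_force: [-0.6, 0.9, -1.1]
finger_gap: 0.269
finger_force: 29.6
```

Call:
arm_command(
  delta_rot=[
    [0, 0, 0],
    [0, 0, 0],
  ],
  dp=[
    [0, 0, 0.03],
    [0, 0, 0],
  ],
  fingers=[20, 20],
)

```text
clock: 16.23
eef_pos: [0.6104, 0.1724, 0.0154]
eef_rot: [2.222, 2.219, 0.003]
wrist_force: [0.0, -0.3, 0.0]
finger_gap: 0.273
finger_force: 29.6
```

Call:
arm_command(
  delta_rot=[
    [0, 0, 0],
    [0, 0, 0],
  ],
  dp=[
    [0, 0, 0.04],
    [0, 0, 0],
  ],
  fingers=[20, 20],
)

```text
clock: 16.48
eef_pos: [0.6101, 0.172, 0.0127]
eef_rot: [2.223, 2.219, 0.002]
wrist_force: [0.1, 0.2, -0.9]
finger_gap: 0.272
finger_force: 29.6
```

Call:
arm_command(
  delta_rot=[
    [0, 0, 0],
    [0, 0, 0],
  ],
  dp=[
    [0, 0, 0.02],
    [0, 0, 0],
  ],
  fingers=[20, 20],
)

```text
clock: 16.73
eef_pos: [0.6097, 0.1719, 0.0111]
eef_rot: [-2.223, -2.219, -0.0]
wrist_force: [-0.5, 0.5, 0.3]
finger_gap: 0.268
finger_force: 29.6
```

Call:
arm_command(
  delta_rot=[
    [0, 0, 0],
    [0, 0, 0],
  ],
  dp=[
    [0, 0, 0.02],
    [0, 0, 0],
  ],
  fingers=[20, 20],
)

```text
clock: 16.98
eef_pos: [0.6098, 0.1719, 0.0108]
eef_rot: [2.223, 2.219, 0.001]
wrist_force: [-2.5, -1.3, 4.8]
finger_gap: 0.275
finger_force: 29.9
```

Call:
arm_command(
  delta_rot=[
    [0, 0, 0],
    [0, 0, 0],
    [0, 0, 0],
  ],
  dp=[
    [0, 0, 0.0],
    [0, 0, 0],
    [0, 0, 0],
  ],
  fingers=[26, 34, 40],
)

```text
clock: 17.35
eef_pos: [0.6096, 0.1719, 0.0098]
eef_rot: [-2.223, -2.219, -0.0]
wrist_force: [1.0, -0.2, 0.4]
finger_gap: 0.47
finger_force: 0.0
```

Call:
arm_command(
  delta_rot=[
    [0, 0, 0],
    [0, 0, 0],
    [0, 0, 0],
    [0, 0, 0],
    [0, 0, 0],
  ],
  dp=[
    [0, 0, -0.2],
    [0, 0, -0.5],
    [0, 0, -0.8],
    [0, 0, -0.8],
    [0, 0, 0],
  ],
  fingers=[40, 40, 40, 40, 40],
)

```text
clock: 17.98
eef_pos: [0.6128, 0.1727, 0.1306]
eef_rot: [2.22, 2.216, 0.014]
wrist_force: [1.1, -0.2, 0.3]
finger_gap: 0.471
finger_force: 0.0
```

```bash
python3 - <<'E'
from h import *
plan(.592,.2966,.13,1)
c=ctrl.camera_params("wrist");p,d=ctrl.grab_frame("wrist");cv2.imwrite('pics/w4.png',p[:,:,::-1])
for b in blobs(p,"yellow",300):
    e=cv2.fitEllipse(b);print(np.round(e,1) if 0 else e,fcast(c,[e[0]],.009))
E
```

```text
at [0.6128 0.1727 0.1306] rot/row [ 0.55 -0.17 -0.1 ] dp in final frame/row [ 2.477 -0.416  0.011]
((306.4211730957031, 238.65626525878906), (98.43647003173828, 108.999267578125), 93.05931091308594) [[0.60811828 0.17063152 0.009     ]]
((306.072509765625, 251.88641357421875), (142.696533203125, 144.0408172607422), 104.74354553222656) [[0.60779322 0.16047177 0.009     ]]
((281.0765075683594, 67.86905670166016), (122.66476440429688, 130.14340209960938), 75.3072509765625) [[0.5908142  0.29448446 0.009     ]]
```

View pics/w4.png

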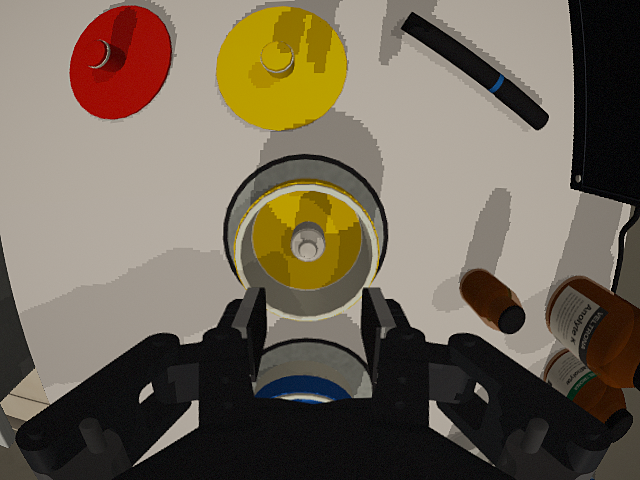

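Weight stands upright in the yellow dish at (308,240); yellow lid at (281,68). Fetch the yellow lid.

Call:
arm_command(
  delta_rot=[
    [0, 0, 0],
    [0, 0, 0],
    [0, 0, 0],
    [0, 0, 0],
    [0, 0, 0],
  ],
  dp=[
    [0.5, -0.1, 0],
    [0.7, -0.1, 0],
    [0.7, -0.1, 0],
    [0.57, -0.12, 0],
    [0, 0, 0],
  ],
  fingers=[45, 45, 45, 45, 45],
)

```text
clock: 18.65
eef_pos: [0.5873, 0.2972, 0.1234]
eef_rot: [-2.219, -2.222, 0.003]
wrist_force: [0.1, -1.1, 0.1]
finger_gap: 0.529
finger_force: 0.0
```

```bash
python3 - <<'E'
from h import *
plan(.5915,.296,.013,1)
c=ctrl.camera_params("wrist");p,d=ctrl.grab_frame("wrist")
for b in blobs(p,"yellow",300):
    e=cv2.fitEllipse(b);print(e,fcast(c,[e[0]],.009))
E
```

```text
at [0.5873 0.2972 0.1234] rot/row [-0.14  0.04  0.1 ] dp in final frame/row [-0.024  0.084  2.209]
((321.77545166015625, 388.2344055175781), (25.649700164794922, 54.23439407348633), 71.15148162841797) [[0.5938273  0.16411781 0.009     ]]
((365.20947265625, 384.7899475097656), (23.7419490814209, 32.2642707824707), 124.44434356689453) [[0.63104354 0.16713664 0.009     ]]
((327.8698425292969, 376.16680908203125), (53.132850646972656, 91.91172790527344), 65.1728744506836) [[0.59876698 0.17724706 0.009     ]]
((318.4980163574219, 235.41514587402344), (123.51512145996094, 127.51947784423828), 88.00332641601562) [[0.59001389 0.29894677 0.009     ]]
```

Call:
arm_command(
  delta_rot=[
    [0, 0, 0],
    [0, 0, 0],
    [0, 0, 0],
    [0, 0, 0],
    [0, 0, 0],
  ],
  dp=[
    [0, 0.07, 0.4],
    [0, 0, 0.7],
    [0, 0, 0.6],
    [0, 0, 0.4],
    [0, 0, 0.1],
  ],
  fingers=[45, 45, 45, 45, 45],
)

```text
clock: 19.32
eef_pos: [0.591, 0.2932, 0.0127]
eef_rot: [-2.224, -2.217, 0.007]
wrist_force: [-0.2, -0.6, 0.4]
finger_gap: 0.527
finger_force: 0.0
```

Call:
arm_command(
  delta_rot=[
    [0, 0, 0],
    [0, 0, 0],
    [0, 0, 0],
    [0, 0, 0],
    [0, 0, 0],
  ],
  dp=[
    [0, 0, 0],
    [0, 0, 0],
    [0, 0, 0],
    [0, 0, 0],
    [0, 0, 0],
  ],
  fingers=[35, 26, 17, 15, 15],
)

```text
clock: 19.95
eef_pos: [0.5934, 0.2958, 0.0166]
eef_rot: [2.223, 2.219, 0.004]
wrist_force: [0.8, -0.8, 5.9]
finger_gap: 0.22
finger_force: 29.9
```

Call:
arm_command(
  delta_rot=[
    [0, 0, 0],
    [0, 0, 0],
    [0, 0, 0],
    [0, 0, 0],
    [0, 0, 0],
  ],
  dp=[
    [0, 0, -0.3],
    [0, 0, -0.7],
    [0, 0, -0.8],
    [0, 0, -0.7],
    [0, 0, 0],
  ],
  fingers=[15, 15, 15, 15, 15],
)

```text
clock: 20.58
eef_pos: [0.5945, 0.2966, 0.1447]
eef_rot: [2.222, 2.218, 0.012]
wrist_force: [0.3, 0.0, 0.0]
finger_gap: 0.221
finger_force: 29.5
```

```bash
python3 - <<'E'
from h import *
plan(.61,.1714,.13,1)
c=ctrl.camera_params("wrist");p,d=ctrl.grab_frame("wrist");cv2.imwrite('pics/w5.png',p[:,:,::-1])
p,d,P=look();print(rim(P,.609,.17),rim(P,.609,.018));z=where()[0]
for b in blobs(p,"yellow",150):
    (u,v),ax,_=cv2.fitEllipse(b);print(u,v,ax,cast("top",[(u,v)],.13)) 
E
```

```text
at [0.5945 0.2966 0.1447] rot/row [ 0.41 -0.23 -0.09] dp in final frame/row [-2.504  0.31   0.293]
((0.6100592017173767, 0.1709987223148346), 0.04745673015713692) ((0.605121910572052, 0.015378658659756184), 0.047237131744623184)
270.3353271484375 214.8037109375 (26.04900550842285, 28.302377700805664) [[0.59787409 0.15777697 0.13      ]]
222.1505126953125 216.8933868408203 (19.909439086914062, 36.6494140625) [[0.59367827 0.27911506 0.13      ]]
```

View pics/w5.png

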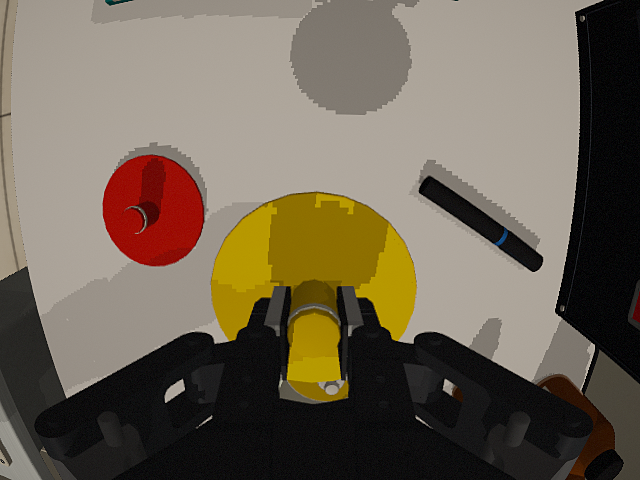

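Lid is held level: disc edges left (211,280), right (416,280), far (317,192).

```bash
python3 - <<'E'
from h import *
c=ctrl.camera_params("wrist");p,d=ctrl.grab_frame("wrist");pos=where()[0];print(pos)
b=max(blobs(p,"yellow",300),key=cv2.contourArea)[:,0]
b=b[(b[:,1]<285)];b=b[(b[:,0]<262)|(b[:,0]>372)|(b[:,1]<215)]
for z in(.135,.139):
    q=fcast(c,b,z);A=np.c_[2*q[:,:2],np.ones(len(q))];s=np.linalg.lstsq(A,(q[:,:2]**2).sum(1),rcond=None)[0]
    r=np.sqrt(s[2]+s[0]**2+s[1]**2);print(s[:2],r,'offset from tcp',s[:2]-pos[:2])
E
```

```text
[0.59148562 0.29508366 0.13891751]
[0.59145682 0.29840604] 0.04497995506299233 offset from tcp [-2.88028047e-05  3.32238608e-03]
[0.59146452 0.3001861 ] 0.04375824288707177 offset from tcp [-2.11000519e-05  5.10244607e-03]
```

Call:
arm_command(
  delta_rot=[
    [0, 0, 0],
    [0, 0, 0],
    [0, 0, 0],
    [0, 0, 0],
    [0, 0, 0],
  ],
  dp=[
    [-0.4, 0.1, 0],
    [-0.7, 0.1, 0],
    [-0.7, 0.1, 0],
    [-0.5, 0.07, 0],
    [-0.2, 0, 0],
  ],
  fingers=[15, 15, 15, 15, 15],
)

```text
clock: 21.35
eef_pos: [0.6102, 0.1675, 0.1388]
eef_rot: [-2.226, -2.215, 0.003]
wrist_force: [0.5, -0.3, -1.2]
finger_gap: 0.219
finger_force: 29.5
```

Call:
arm_command(
  delta_rot=[
    [0, 0, 0],
    [0, 0, 0],
    [0, 0, 0],
  ],
  dp=[
    [0, 0, 0],
    [0, 0, 0],
    [0, 0, 0],
  ],
  fingers=[15, 15, 15],
)

```text
clock: 21.72
eef_pos: [0.6105, 0.1714, 0.14]
eef_rot: [-2.221, -2.221, -0.001]
wrist_force: [-0.1, -0.4, -0.2]
finger_gap: 0.222
finger_force: 29.5
```

```bash
python3 - <<'E'
from h import *
p,d,P=look();plan(.61,.170,.08,1);print(rim(P,.61,.018))
p,d=ctrl.grab_frame("side");plan(.61,.170,.08,1);cv2.imwrite('pics/s5.png',cv2.resize(p[150:300,220:420],(800,600))[:,:,::-1])
E
```

```text
at [0.6105 0.1714 0.14  ] rot/row [ 0.01 -0.03 -0.01] dp in final frame/row [-0.028 -0.01   1.201]
((0.6053752899169922, 0.01531014870852232), 0.047324616461992264)
at [0.6106 0.1713 0.1401] rot/row [ 0.01 -0.03 -0.02] dp in final frame/row [-0.026 -0.011  1.202]
```

View pics/s5.png

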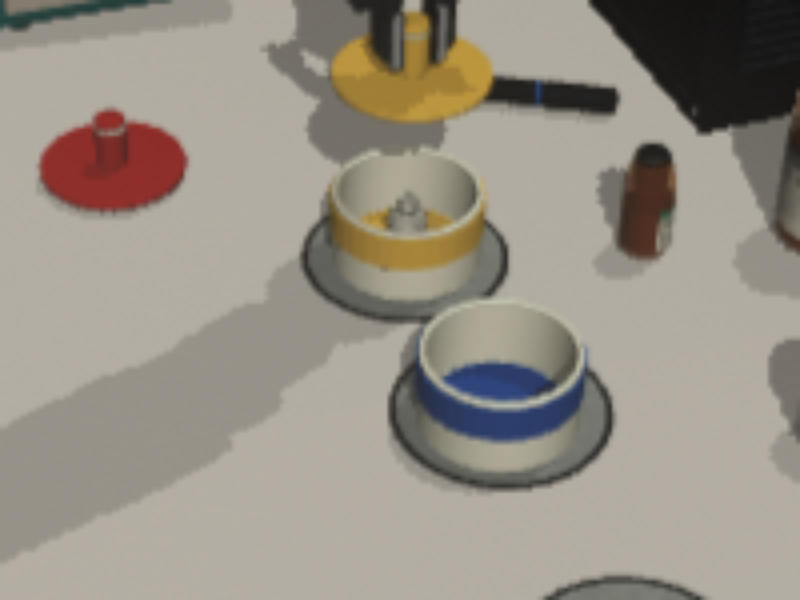

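```bash
python3 - <<'E'
from h import *
p,d=ctrl.grab_frame("side")
for b in blobs(p,"yellow",100):
    (u,v),ax,_=cv2.fitEllipse(cv2.convexHull(b));print(u,v,ax)
    print(cast("side",[(u,v)],.1335))
print(cast("side",[(322,198.75)],.05)); print(where()[0])
E
```

```text
321.50213623046875 204.58737182617188 (24.333715438842773, 38.542823791503906)
[[0.556367   0.03829954 0.1335    ]]
322.425048828125 168.63284301757812 (22.509275436401367, 41.07281494140625)
[[0.6076029  0.16475843 0.1335    ]]
[[0.607389   0.16198883 0.05      ]]
[0.61056117 0.17115915 0.1400939 ]
```

Call:
arm_command(
  delta_rot=[
    [0, 0, 0],
    [0, 0, 0],
    [0, 0, 0],
    [0, 0, 0],
    [0, 0, 0],
  ],
  dp=[
    [-0.03, 0, 0.4],
    [0, 0, 0.6],
    [0, 0, 0.36],
    [0, 0, 0.1],
    [0, 0, 0],
  ],
  fingers=[15, 15, 15, 15, 15],
)

```text
clock: 22.5
eef_pos: [0.6108, 0.1692, 0.0673]
eef_rot: [-2.223, -2.22, -0.001]
wrist_force: [-0.5, -0.1, -1.0]
finger_gap: 0.225
finger_force: 29.5
```

Call:
arm_command(
  delta_rot=[
    [0, 0, 0],
    [0, 0, 0],
    [0, 0, 0],
  ],
  dp=[
    [0, 0, 0.04],
    [0, 0, 0.04],
    [0, 0, 0],
  ],
  fingers=[15, 15, 15],
)

```text
clock: 22.88
eef_pos: [0.6108, 0.1689, 0.0634]
eef_rot: [-2.224, -2.219, -0.001]
wrist_force: [-0.0, 0.2, -1.2]
finger_gap: 0.224
finger_force: 29.6
```

Call:
arm_command(
  delta_rot=[
    [0, 0, 0],
    [0, 0, 0],
    [0, 0, 0],
  ],
  dp=[
    [0, 0, 0.02],
    [0, 0, 0.02],
    [0, 0, 0],
  ],
  fingers=[15, 15, 15],
)

```text
clock: 23.25
eef_pos: [0.611, 0.169, 0.0626]
eef_rot: [2.223, 2.219, 0.002]
wrist_force: [-2.8, -0.7, 6.1]
finger_gap: 0.223
finger_force: 30.2
```

Call:
arm_command(
  delta_rot=[
    [0, 0, 0],
    [0, 0, 0],
  ],
  dp=[
    [0, 0, 0.02],
    [0, 0, 0],
  ],
  fingers=[15, 15],
)

```text
clock: 23.5
eef_pos: [0.611, 0.169, 0.0625]
eef_rot: [2.223, 2.219, 0.003]
wrist_force: [-5.0, -0.6, 10.0]
finger_gap: 0.222
finger_force: 30.6
```

Contact at 0.0626, exactly 46 mm above the bench grasp height: seated. Release.

Call:
arm_command(
  delta_rot=[
    [0, 0, 0],
    [0, 0, 0],
    [0, 0, 0],
    [0, 0, 0],
  ],
  dp=[
    [0, 0, -0.03],
    [0, 0, 0],
    [0, 0, 0],
    [0, 0, 0],
  ],
  fingers=[22, 30, 40, 45],
)

```text
clock: 24.0
eef_pos: [0.6106, 0.1689, 0.0612]
eef_rot: [-2.223, -2.219, 0.0]
wrist_force: [-0.1, -0.2, 1.0]
finger_gap: 0.524
finger_force: 0.0
```

Call:
arm_command(
  delta_rot=[
    [0, 0, 0],
    [0, 0, 0],
    [0, 0, 0],
    [0, 0, 0],
    [0, 0, 0],
  ],
  dp=[
    [0, 0, -0.3],
    [0, 0, -0.7],
    [0, 0, -0.7],
    [-0.5, 0, 0],
    [-0.8, 0, 0],
  ],
  fingers=[45, 45, 45, 45, 45],
)

```text
clock: 24.62
eef_pos: [0.6114, 0.1045, 0.1487]
eef_rot: [2.219, 2.221, 0.005]
wrist_force: [0.6, 0.3, 0.2]
finger_gap: 0.527
finger_force: 0.0
```

Call:
arm_command(
  delta_rot=[
    [0, 0, 0],
    [0, 0, 0],
    [0, 0, 0],
    [0, 0, 0],
    [0, 0, 0],
  ],
  dp=[
    [-0.9, 0, 0],
    [-0.9, 0, 0],
    [-0.9, 0, 0],
    [-0.9, 0, 0],
    [-0.9, 0, 0],
  ],
  fingers=[45, 45, 45, 45, 45],
)

```text
clock: 25.25
eef_pos: [0.6105, -0.1227, 0.1479]
eef_rot: [2.222, 2.219, 0.002]
wrist_force: [0.8, -0.5, 0.2]
finger_gap: 0.521
finger_force: 0.0
```

Call:
arm_command(
  delta_rot=[
    [0, 0, 0],
    [0, 0, 0],
    [0, 0, 0],
    [0, 0, 0],
    [0, 0, 0],
  ],
  dp=[
    [-0.9, 0, 0],
    [-0.9, 0, 0],
    [-0.9, 0, 0],
    [-0.5, 0, 0],
    [0, 0, 0],
  ],
  fingers=[45, 45, 45, 45, 45],
)

```text
clock: 25.88
eef_pos: [0.6098, -0.2827, 0.1467]
eef_rot: [2.226, 2.216, 0.001]
wrist_force: [0.7, 1.0, 0.7]
finger_gap: 0.528
finger_force: 0.0
```

```bash
python3 - <<'E'
from h import *
p,d,P=look();print(rim(P,.61,.018));print(rim(P,.61,.17));plan(.603,-.315,.06,1)
for b in blobs(p,"yellow",150)+blobs(p,"blue",150):
    (u,v),ax,_=cv2.fitEllipse(cv2.convexHull(b));print(np.round((u,v,*ax),1),cast("top",[(u,v)],.055).round(4))
c=ctrl.camera_params("wrist");p,d=ctrl.grab_frame("wrist");cv2.imwrite('pics/w6.png',p[:,:,::-1])
p,d=ctrl.grab_frame("side");cv2.imwrite('pics/s6.png',cv2.resize(p[150:300,220:420],(800,600))[:,:,::-1])
E
```

```text
((0.6052265167236328, 0.015212495811283588), 0.04738786816596985)
((0.6114358901977539, 0.17018753290176392), 0.04838363826274872)
at [ 0.6099 -0.2812  0.1466] rot/row [ 0.02 -0.06 -0.15] dp in final frame/row [-0.676 -0.138  1.733]
[269.3 213.4  35.3  36.7] [[0.6104 0.1692 0.055 ]]
[327.1 216.3  26.9  28. ] [[0.6009 0.0145 0.055 ]]
```

View pics/w6.png

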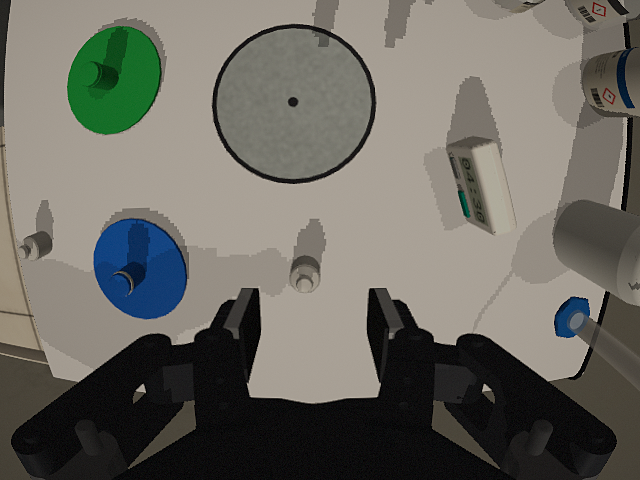

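View pics/s6.png

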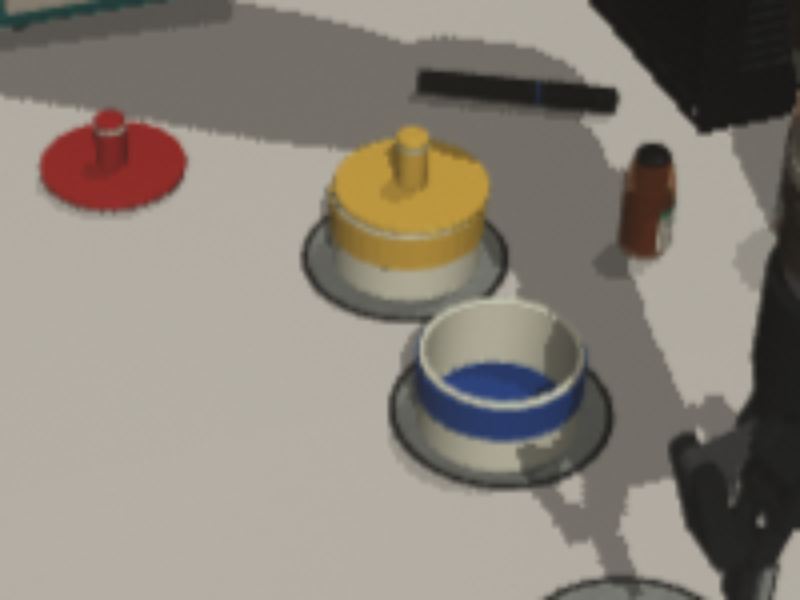

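Yellow dish is covered, lid flat (410,185 in the crop). Wrist view: weight 3 top at (304,283), blue lid (140,268).

```bash
python3 - <<'E'
from h import *
c=ctrl.camera_params("wrist");print(fcast(c,[(304,283)],.037),fcast(c,[(305,272)],.0185))
p,d=ctrl.grab_frame("wrist")
for b in blobs(p,"blue",2000):
    e=cv2.fitEllipse(b);print(e,fcast(c,[e[0]],.009))
plan(.602,-.314,.0045,1)
E
```

```text
[[ 0.60256028 -0.31237467  0.037     ]] [[ 0.60289274 -0.31061272  0.0185    ]]
((139.1310272216797, 269.70550537109375), (85.18314361572266, 104.08052062988281), 147.3872528076172) [[ 0.45849762 -0.31409131  0.009     ]]
at [ 0.6102 -0.2795  0.1466] rot/row [-0.   -0.06  0.01] dp in final frame/row [-0.69  -0.163  2.842]
```

Call:
arm_command(
  delta_rot=[
    [0, 0, 0],
    [0, 0, 0],
    [0, 0, 0],
    [0, 0, 0],
    [0, 0, 0],
  ],
  dp=[
    [-0.66, -0.15, 0],
    [0, 0, 0.7],
    [0, 0, 0.8],
    [0, 0, 0.8],
    [0, 0, 0.4],
  ],
  fingers=[50, 50, 50, 50, 50],
)

```text
clock: 26.7
eef_pos: [0.6011, -0.3114, 0.0087]
eef_rot: [-2.218, -2.219, 0.001]
wrist_force: [0.8, 0.2, 0.5]
finger_gap: 0.588
finger_force: 0.0
```

Call:
arm_command(
  delta_rot=[
    [0, 0, 0],
    [0, 0, 0],
  ],
  dp=[
    [0, 0, 0.1],
    [0, 0, 0],
  ],
  fingers=[50, 50],
)

```text
clock: 26.95
eef_pos: [0.603, -0.3133, 0.007]
eef_rot: [2.222, 2.221, 0.001]
wrist_force: [-0.1, -1.1, 1.4]
finger_gap: 0.584
finger_force: 0.0
```

Call:
arm_command(
  delta_rot=[
    [0, 0, 0],
    [0, 0, 0],
    [0, 0, 0],
    [0, 0, 0],
    [0, 0, 0],
  ],
  dp=[
    [0, 0, 0],
    [0, 0, 0],
    [0, 0, 0],
    [0, 0, 0],
    [0, 0, 0],
  ],
  fingers=[40, 30, 20, 20, 20],
)

```text
clock: 27.58
eef_pos: [0.6031, -0.3145, 0.0077]
eef_rot: [2.222, 2.218, 0.002]
wrist_force: [-1.2, 1.4, 4.6]
finger_gap: 0.271
finger_force: 29.6
```

```bash
python3 - <<'E'
from h import *
plan(.602,-.314,.0045,1)
p,d,P=look();print(rim(P,.61,.018));print(rim(P,.61,.17))
E
```

```text
at [ 0.6031 -0.3145  0.0077] rot/row [ 0.12  0.03 -0.11] dp in final frame/row [ 0.009 -0.021  0.065]
((0.6054711937904358, 0.01518708374351263), 0.047452908009290695)
((0.6116164922714233, 0.16994716227054596), 0.04842798411846161)
```

Call:
arm_command(
  delta_rot=[
    [0, 0, 0],
    [0, 0, 0],
    [0, 0, 0],
    [0, 0, 0],
    [0, 0, 0],
  ],
  dp=[
    [0, 0, -0.3],
    [0, 0, -0.8],
    [0, 0, -0.8],
    [0, 0, -0.7],
    [0.5, 0, 0],
  ],
  fingers=[20, 20, 20, 20, 20],
)

```text
clock: 28.25
eef_pos: [0.6044, -0.2916, 0.1414]
eef_rot: [2.221, 2.211, 0.004]
wrist_force: [0.3, 0.6, -1.0]
finger_gap: 0.268
finger_force: 29.5
```

Call:
arm_command(
  delta_rot=[
    [0, 0, 0],
    [0, 0, 0],
    [0, 0, 0],
    [0, 0, 0],
    [0, 0, 0],
  ],
  dp=[
    [0.9, 0, 0],
    [0.9, 0, 0],
    [0.9, 0, 0],
    [0.9, 0, 0],
    [0.9, 0, 0],
  ],
  fingers=[20, 20, 20, 20, 20],
)

```text
clock: 28.88
eef_pos: [0.6025, -0.0627, 0.137]
eef_rot: [-2.224, -2.219, -0.001]
wrist_force: [-0.1, -0.5, -0.4]
finger_gap: 0.273
finger_force: 29.5
```

Call:
arm_command(
  delta_rot=[
    [0, 0, 0],
    [0, 0, 0],
    [0, 0, 0],
    [0, 0, 0],
  ],
  dp=[
    [0.9, 0, 0],
    [0.7, 0.05, 0],
    [0, 0, 0],
    [0, 0, 0],
  ],
  fingers=[20, 20, 20, 20],
)

```text
clock: 29.38
eef_pos: [0.6053, 0.0155, 0.1368]
eef_rot: [2.223, 2.219, -0.0]
wrist_force: [-0.0, -0.1, -0.4]
finger_gap: 0.272
finger_force: 29.5
```

```bash
python3 - <<'E'
from h import *
plan(.6054,.0152,.015,1)
c=ctrl.camera_params("wrist");p,d=ctrl.grab_frame("wrist")
for b in blobs(p,"blue",1000):
    e=cv2.fitEllipse(cv2.convexHull(b));print(e,fcast(c,[e[0]],.005))
p,d=ctrl.grab_frame("side")
for b in blobs(p,"blue",60):
    e=cv2.fitEllipse(cv2.convexHull(b));print(e[0])
E
```

```text
at [0.6053 0.0155 0.1368] rot/row [ 0.    0.01 -0.1 ] dp in final frame/row [-6.000e-03  2.000e-03  2.435e+00]
((311.3104553222656, 233.69711303710938), (97.10823822021484, 106.5547103881836), 91.1316146850586) [[0.60303481 0.01412437 0.005     ]]
(339.7989501953125, 393.3707275390625)
(560.3494262695312, 349.87255859375)
(544.8397827148438, 267.19024658203125)
(345.43524169921875, 246.4551239013672)
(344.1085205078125, 244.8812255859375)
(473.03997802734375, 204.64366149902344)
```

Call:
arm_command(
  delta_rot=[
    [0, 0, 0],
    [0, 0, 0],
    [0, 0, 0],
    [0, 0, 0],
    [0, 0, 0],
  ],
  dp=[
    [0, 0, 0.4],
    [0, 0, 0.7],
    [0, 0, 0.7],
    [0, 0, 0.5],
    [0, 0, 0.1],
  ],
  fingers=[20, 20, 20, 20, 20],
)

```text
clock: 30.1
eef_pos: [0.6036, 0.0146, 0.0145]
eef_rot: [-2.223, -2.215, 0.005]
wrist_force: [-0.3, -0.8, -0.2]
finger_gap: 0.266
finger_force: 29.5
```

Call:
arm_command(
  delta_rot=[
    [0, 0, 0],
    [0, 0, 0],
    [0, 0, 0],
  ],
  dp=[
    [0, 0, 0.03],
    [0, 0, 0.03],
    [0, 0, 0],
  ],
  fingers=[20, 20, 20],
)

```text
clock: 30.48
eef_pos: [0.6062, 0.0159, 0.0146]
eef_rot: [2.223, 2.219, 0.003]
wrist_force: [-0.3, -0.2, -0.8]
finger_gap: 0.272
finger_force: 29.5
```

Call:
arm_command(
  delta_rot=[
    [0, 0, 0],
    [0, 0, 0],
  ],
  dp=[
    [0, 0, 0.02],
    [0, 0, 0],
  ],
  fingers=[20, 20],
)

```text
clock: 30.72
eef_pos: [0.6055, 0.016, 0.0128]
eef_rot: [2.223, 2.22, 0.001]
wrist_force: [-0.0, 0.2, -1.1]
finger_gap: 0.268
finger_force: 29.5
```

Call:
arm_command(
  delta_rot=[
    [0, 0, 0],
    [0, 0, 0],
  ],
  dp=[
    [0, 0, 0.03],
    [0, 0, 0],
  ],
  fingers=[20, 20],
)

```text
clock: 30.98
eef_pos: [0.6056, 0.016, 0.0127]
eef_rot: [2.223, 2.219, 0.002]
wrist_force: [-3.2, -0.2, 8.1]
finger_gap: 0.267
finger_force: 30.3
```

Call:
arm_command(
  delta_rot=[
    [0, 0, 0],
    [0, 0, 0],
  ],
  dp=[
    [0, 0, 0.01],
    [0, 0, 0],
  ],
  fingers=[20, 20],
)

```text
clock: 31.22
eef_pos: [0.6055, 0.016, 0.0126]
eef_rot: [2.223, 2.219, 0.002]
wrist_force: [-4.5, -0.7, 10.5]
finger_gap: 0.267
finger_force: 30.6
```

Call:
arm_command(
  delta_rot=[
    [0, 0, 0],
    [0, 0, 0],
    [0, 0, 0],
    [0, 0, 0],
    [0, 0, 0],
  ],
  dp=[
    [0, 0, -0.03],
    [0, 0, 0],
    [0, 0, 0],
    [0, 0, -0.2],
    [0, 0, -0.6],
  ],
  fingers=[26, 34, 40, 40, 40],
)

```text
clock: 31.85
eef_pos: [0.6038, 0.0159, 0.0509]
eef_rot: [-2.221, -2.217, 0.005]
wrist_force: [0.1, 0.0, -0.1]
finger_gap: 0.466
finger_force: 0.0
```

Call:
arm_command(
  delta_rot=[
    [0, 0, 0],
    [0, 0, 0],
    [0, 0, 0],
    [0, 0, 0],
    [0, 0, 0],
  ],
  dp=[
    [0, 0, -0.8],
    [0, 0, -0.7],
    [-0.5, -0.2, 0],
    [-0.8, -0.35, 0],
    [-0.8, -0.35, 0],
  ],
  fingers=[40, 45, 45, 45, 45],
)

```text
clock: 32.48
eef_pos: [0.56, -0.0898, 0.1278]
eef_rot: [2.222, 2.22, 0.001]
wrist_force: [-0.3, -0.1, 0.1]
finger_gap: 0.53
finger_force: 0.0
```

Call:
arm_command(
  delta_rot=[
    [0, 0, 0],
    [0, 0, 0],
    [0, 0, 0],
    [0, 0, 0],
    [0, 0, 0],
  ],
  dp=[
    [-0.8, -0.35, 0],
    [-0.8, -0.35, 0],
    [-0.8, -0.35, 0],
    [-0.8, -0.35, 0],
    [-0.8, -0.35, 0],
  ],
  fingers=[45, 45, 45, 45, 45],
)

```text
clock: 33.1
eef_pos: [0.4719, -0.2902, 0.1277]
eef_rot: [2.223, 2.219, 0.001]
wrist_force: [0.9, 0.9, 0.2]
finger_gap: 0.533
finger_force: 0.0
```

Call:
arm_command(
  delta_rot=[
    [0, 0, 0],
    [0, 0, 0],
    [0, 0, 0],
  ],
  dp=[
    [-0.5, -0.3, 0],
    [0, 0, 0],
    [0, 0, 0],
  ],
  fingers=[45, 45, 45],
)

```text
clock: 33.48
eef_pos: [0.4576, -0.3136, 0.1273]
eef_rot: [2.223, 2.219, 0.001]
wrist_force: [0.1, 1.0, 0.8]
finger_gap: 0.527
finger_force: 0.0
```

```bash
python3 - <<'E'
from h import *
plan(.4575,-.315,.0165,1)
c=ctrl.camera_params("wrist");p,d=ctrl.grab_frame("wrist")
for b in blobs(p,"blue",2000):
    e=cv2.fitEllipse(cv2.convexHull(b));print(e,fcast(c,[e[0]],.009))
cv2.imwrite('pics/w7.png',p[:,:,::-1])
p,d,P=look();print(rim(P,.605,.015));print(rim(P,.61,.17))
cv2.imwrite('pics/t7.png',cv2.resize(p[180:330,200:480],(784,420))[:,:,::-1])
E
```

```text
at [ 0.4576 -0.3136  0.1273] rot/row [ 0.04 -0.03 -0.1 ] dp in final frame/row [-2.900e-02 -2.000e-03  2.215e+00]
((310.4576721191406, 237.41238403320312), (121.97612762451172, 125.83431243896484), 92.289306640625) [[ 0.45483714 -0.31419608  0.009     ]]
((0.6053724884986877, 0.015568774193525314), 0.047291167080402374)
((0.6113690733909607, 0.1706245094537735), 0.0479460135102272)
```

View pics/t7.png

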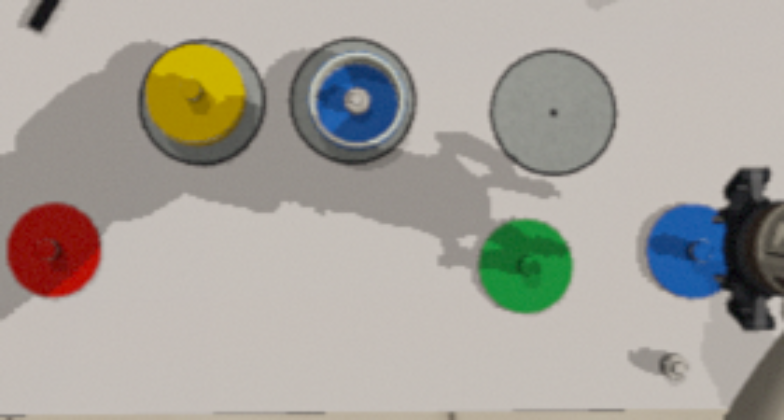

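Weight upright in the blue dish at (357,100 in the crop); yellow still covered. Grip the blue lid (310,237 in the wrist view).

Call:
arm_command(
  delta_rot=[
    [0, 0, 0],
    [0, 0, 0],
    [0, 0, 0],
    [0, 0, 0],
    [0, 0, 0],
  ],
  dp=[
    [-0.02, -0.03, 0.4],
    [0, 0, 0.7],
    [0, 0, 0.6],
    [0, 0, 0.4],
    [0, 0, 0.11],
  ],
  fingers=[45, 45, 45, 45, 45],
)

```text
clock: 34.2
eef_pos: [0.4554, -0.3131, 0.015]
eef_rot: [-2.219, -2.219, 0.0]
wrist_force: [-0.7, -0.5, 0.3]
finger_gap: 0.526
finger_force: 0.0
```

Call:
arm_command(
  delta_rot=[
    [0, 0, 0],
    [0, 0, 0],
    [0, 0, 0],
    [0, 0, 0],
    [0, 0, 0],
  ],
  dp=[
    [0, 0, 0],
    [0, 0, 0],
    [0, 0, 0],
    [0, 0, 0],
    [0, 0, 0],
  ],
  fingers=[35, 26, 17, 15, 15],
)

```text
clock: 34.83
eef_pos: [0.4568, -0.3153, 0.0177]
eef_rot: [2.222, 2.218, 0.002]
wrist_force: [-0.4, 0.2, 6.4]
finger_gap: 0.222
finger_force: 29.8
```

Call:
arm_command(
  delta_rot=[
    [0, 0, 0],
    [0, 0, 0],
    [0, 0, 0],
    [0, 0, 0],
    [0, 0, 0],
  ],
  dp=[
    [0, 0, -0.3],
    [0, 0, -0.7],
    [0, 0, -0.8],
    [0, 0, -0.7],
    [0, 0, 0],
  ],
  fingers=[15, 15, 15, 15, 15],
)

```text
clock: 35.45
eef_pos: [0.4577, -0.3163, 0.1454]
eef_rot: [2.219, 2.214, 0.002]
wrist_force: [0.4, -1.3, -1.6]
finger_gap: 0.224
finger_force: 29.6
```

```bash
python3 - <<'E'
from h import *
p,d=ctrl.grab_frame("wrist");plan(.6054,.0152,.13,8)
c=ctrl.camera_params("wrist");p,d=ctrl.grab_frame("wrist");pos=where()[0]
b=max(blobs(p,"blue",300),key=cv2.contourArea)[:,0]
b=b[(b[:,1]<285)];b=b[(b[:,0]<262)|(b[:,0]>372)|(b[:,1]<215)]
for z in(pos[2]-.0075,pos[2]-.011):
    q=fcast(c,b,z);A=np.c_[2*q[:,:2],np.ones(len(q))];s=np.linalg.lstsq(A,(q[:,:2]**2).sum(1),rcond=None)[0]
    r=np.sqrt(s[2]+s[0]**2+s[1]**2);print(s[:2],r,'offset from tcp',s[:2]-pos[:2])
E
```

```text
at [ 0.4565 -0.3155  0.1432] rot/row [ 0.02  0.01 -0.01] dp in final frame/row [0.827 0.372 0.033]
[ 0.4558359  -0.31615998] 0.04573296260841688 offset from tcp [ 0.00023527 -0.0013626 ]
[ 0.45583849 -0.31777045] 0.046792521526145825 offset from tcp [ 0.00023785 -0.00297307]
```

Call:
arm_command(
  delta_rot=[
    [0, 0, 0],
    [0, 0, 0],
    [0, 0, 0],
    [0, 0, 0],
    [0, 0, 0],
  ],
  dp=[
    [0.5, 0.22, 0],
    [0.8, 0.36, 0],
    [0.8, 0.36, 0],
    [0.8, 0.36, 0],
    [0.8, 0.36, 0],
  ],
  fingers=[15, 15, 15, 15, 15],
)

```text
clock: 36.17
eef_pos: [0.5382, -0.1284, 0.1395]
eef_rot: [-2.221, -2.217, 0.003]
wrist_force: [0.4, -0.3, -0.7]
finger_gap: 0.218
finger_force: 29.6
```

Call:
arm_command(
  delta_rot=[
    [0, 0, 0],
    [0, 0, 0],
    [0, 0, 0],
    [0, 0, 0],
    [0, 0, 0],
  ],
  dp=[
    [0.8, 0.36, 0],
    [0.8, 0.36, 0],
    [0.8, 0.36, 0],
    [0.54, 0.24, 0],
    [0, 0, 0],
  ],
  fingers=[15, 15, 15, 15, 15],
)

```text
clock: 36.8
eef_pos: [0.6047, 0.019, 0.1392]
eef_rot: [-2.217, -2.221, 0.003]
wrist_force: [-0.5, 0.1, -2.1]
finger_gap: 0.224
finger_force: 29.6
```

Call:
arm_command(
  delta_rot=[
    [0, 0, 0],
    [0, 0, 0],
  ],
  dp=[
    [0, 0, 0],
    [0, 0, 0],
  ],
  fingers=[15, 15],
)

```text
clock: 37.05
eef_pos: [0.6046, 0.0158, 0.1409]
eef_rot: [-2.224, -2.217, 0.002]
wrist_force: [0.2, -0.3, -0.9]
finger_gap: 0.221
finger_force: 29.6
```

```bash
python3 - <<'E'
from h import *
p,d=ctrl.grab_frame("side");plan(.6054,.0167,.08,1);pos=where()[0]
for b in blobs(p,"blue",100):
    (u,v),ax,_=cv2.fitEllipse(cv2.convexHull(b));print(np.round((u,v,*ax),1),cast("side",[(u,v)],pos[2]-.0087).round(4))
cv2.imwrite('pics/s8.png',cv2.resize(p[150:300,220:420],(800,600))[:,:,::-1])
E
```

```text
at [0.6049 0.0158 0.1412] rot/row [-0.05 -0.01 -0.19] dp in final frame/row [0.018 0.011 1.224]
[560.5 350.   17.6  28.9] [[ 0.7747 -0.4399  0.1325]]
[545.  267.1  16.7  18.9] [[ 0.877  -0.2772  0.1325]]
[345.4 246.6  25.   39.2] [[ 0.552  -0.0996  0.1325]]
[473.  204.6  14.8  16.7] [[ 0.8591 -0.0685  0.1325]]
[347.2 208.4  27.3  43.7] [[0.6026 0.0091 0.1325]]
```

View pics/s8.png

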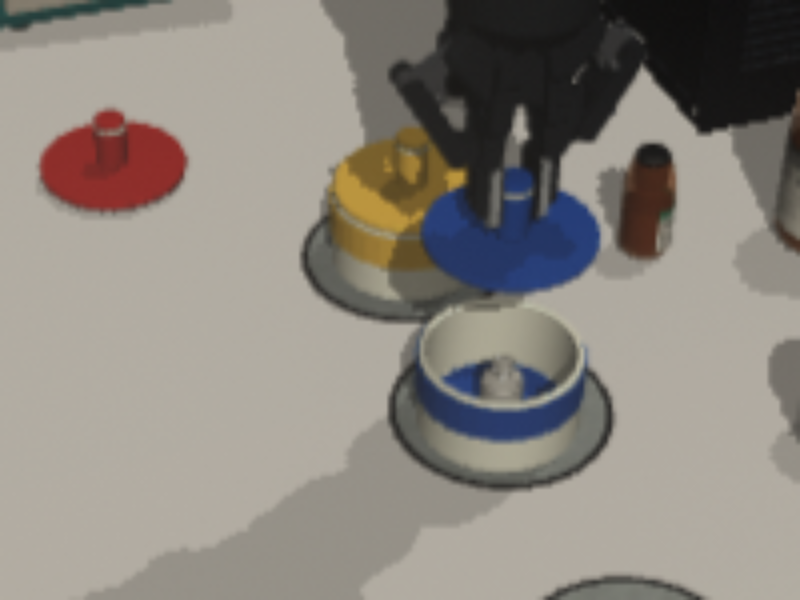

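Lid level over the blue dish (rim centre (502,354) in the crop), weight upright inside; lower.

Call:
arm_command(
  delta_rot=[
    [0, 0, 0],
    [0, 0, 0],
    [0, 0, 0],
    [0, 0, 0],
    [0, 0, 0],
  ],
  dp=[
    [0, 0.01, 0.4],
    [0, 0, 0.6],
    [0, 0, 0.34],
    [0, 0, 0.1],
    [0, 0, 0],
  ],
  fingers=[15, 15, 15, 15, 15],
)

```text
clock: 37.72
eef_pos: [0.6061, 0.0167, 0.0698]
eef_rot: [-2.224, -2.219, -0.001]
wrist_force: [0.2, -0.2, -0.5]
finger_gap: 0.22
finger_force: 29.6
```

Call:
arm_command(
  delta_rot=[
    [0, 0, 0],
    [0, 0, 0],
    [0, 0, 0],
  ],
  dp=[
    [0, 0, 0.03],
    [0, 0, 0.03],
    [0, 0, 0],
  ],
  fingers=[15, 15, 15],
)

```text
clock: 38.1
eef_pos: [0.6061, 0.017, 0.0669]
eef_rot: [2.223, 2.219, 0.001]
wrist_force: [-0.0, 0.2, -0.7]
finger_gap: 0.221
finger_force: 29.6
```

Call:
arm_command(
  delta_rot=[
    [0, 0, 0],
    [0, 0, 0],
    [0, 0, 0],
  ],
  dp=[
    [0, 0, 0.02],
    [0, 0, 0.02],
    [0, 0, 0],
  ],
  fingers=[15, 15, 15],
)

```text
clock: 38.48
eef_pos: [0.6058, 0.0169, 0.0644]
eef_rot: [-2.223, -2.219, -0.0]
wrist_force: [1.0, 0.3, -1.7]
finger_gap: 0.221
finger_force: 29.6
```

Call:
arm_command(
  delta_rot=[
    [0, 0, 0],
    [0, 0, 0],
    [0, 0, 0],
  ],
  dp=[
    [0, 0, 0.02],
    [0, 0, 0.02],
    [0, 0, 0],
  ],
  fingers=[15, 15, 15],
)

```text
clock: 38.85
eef_pos: [0.606, 0.0169, 0.0637]
eef_rot: [2.223, 2.219, 0.001]
wrist_force: [-2.1, 0.4, 5.1]
finger_gap: 0.221
finger_force: 30.2
```

Call:
arm_command(
  delta_rot=[
    [0, 0, 0],
    [0, 0, 0],
  ],
  dp=[
    [0, 0, 0.01],
    [0, 0, 0],
  ],
  fingers=[15, 15],
)

```text
clock: 39.1
eef_pos: [0.606, 0.0169, 0.0637]
eef_rot: [2.223, 2.219, 0.002]
wrist_force: [-3.7, -0.2, 7.6]
finger_gap: 0.222
finger_force: 30.4
```

Seated at 0.0637 = grasp height + 46 mm. Release and withdraw.

Call:
arm_command(
  delta_rot=[
    [0, 0, 0],
    [0, 0, 0],
    [0, 0, 0],
    [0, 0, 0],
  ],
  dp=[
    [0, 0, -0.03],
    [0, 0, 0],
    [0, 0, 0],
    [0, 0, 0],
  ],
  fingers=[22, 30, 40, 45],
)

```text
clock: 39.6
eef_pos: [0.6058, 0.0169, 0.0633]
eef_rot: [-2.223, -2.219, -0.0]
wrist_force: [-0.1, 0.5, -0.1]
finger_gap: 0.528
finger_force: 0.0
```

Call:
arm_command(
  delta_rot=[
    [0, 0, 0],
    [0, 0, 0],
    [0, 0, 0],
    [0, 0, 0],
    [0, 0, 0],
  ],
  dp=[
    [0, 0, -0.3],
    [0, 0, -0.7],
    [0, 0, -0.9],
    [-0.8, -0.4, 0],
    [-0.9, -0.4, 0],
  ],
  fingers=[45, 45, 45, 45, 45],
)

```text
clock: 40.22
eef_pos: [0.5664, -0.0684, 0.1607]
eef_rot: [2.219, 2.22, 0.004]
wrist_force: [0.8, -1.0, 0.9]
finger_gap: 0.53
finger_force: 0.0
```

Call:
arm_command(
  delta_rot=[
    [0, 0, 0],
    [0, 0, 0],
    [0, 0, 0],
    [0, 0, 0],
    [0, 0, 0],
  ],
  dp=[
    [-0.9, -0.4, 0],
    [-0.9, -0.4, 0],
    [-0.9, -0.4, 0],
    [-0.9, -0.4, 0],
    [0, 0, 0],
  ],
  fingers=[45, 45, 45, 45, 45],
)

```text
clock: 40.85
eef_pos: [0.4843, -0.251, 0.1597]
eef_rot: [2.228, 2.212, 0.001]
wrist_force: [0.3, 0.3, -0.1]
finger_gap: 0.525
finger_force: 0.0
```

```bash
python3 - <<'E'
from h import *
p,d,P=look();print(where()[0],where()[3]['wrist_force'])
for b in blobs(p,"yellow",150)+blobs(p,"blue",150):
    (u,v),ax,_=cv2.fitEllipse(cv2.convexHull(b));print(np.round((u,v,*ax),1),cast("top",[(u,v)],.055).round(4))
for x,y in((.605,.0155),(.61,.17)):
    k=(np.hypot(P[:,0]-x,P[:,1]-y)<.044)&(np.hypot(P[:,0]-x,P[:,1]-y)>.025)&(P[:,2]>.03)
    A=np.c_[P[k,:2]-[x,y],np.ones(k.sum())];print(np.linalg.lstsq(A,P[k,2],rcond=None)[0])
q,d=ctrl.grab_frame("side")
cv2.imwrite('pics/s9.png',np.hstack([cv2.resize(q[150:300,220:420],(400,300)),cv2.resize(p[180:330,200:400],(400,300))])[:,:,::-1])
E
```

```text
[ 0.48507134 -0.24945151  0.15953343] [ 0.91598973  0.00975578 -0.7100708 ]
[269.4 213.4  35.1  36.8] [[0.6101 0.169  0.055 ]]
[326.7 214.7  34.5  35. ] [[0.6053 0.0156 0.055 ]]
[-0.00422244  0.00163146  0.05523973]
[ 0.0022675  -0.0019762   0.05510258]
```

View pics/s9.png

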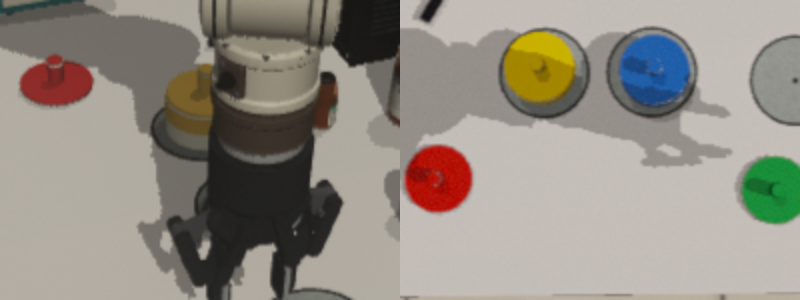

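Both lids are flat (disc tops at 55 mm, slopes under 0.005) and centred, and the dishes are within 6 mm of their rings' centres.

```bash
python3 -c "
from bench import ctrl
print(ctrl.sign_off())"
```

```text
the job is handed in; nothing more can be done
None
```

I handed the job in: the yellow and blue dishes (there was no red dish) each stand in their own ring with an upright weight and their own lid fully down, at about 41 s on the robot's clock; the sign-off gave no verdict.

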